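# Set the jig carriage and tuck the brass strip under its leaf

## Task

Slide the jig's carriage along its rail to the left-hand stop first (the stop on the jig's +y side). Then pick up the brass strip by its raised seam, lay it on the jig's aluminium bed and slide its plain front edge straight in under the carriage's loose dark steel leaf, centred between the two red lines, until it meets the rail behind; never lift the leaf, and leave the other things on the bench alone. Finish while still holding the strip, pressing it firmly flat on the bed (about 10 N): do not let go.

Things in the scene. Friction and masses are not known exactly. Their poses are not given: they have to be found in the camera images.
- jig: Fixed blue bench jig, base 205 (x) x 230 (y) x 10 mm, from x = -115 to 90 mm; origin on its underside, y = 0 in its middle. +x points over the bed to the rail, +y along the rail to the left-hand stop. Steel rail along y: front face x = 40 mm, top z = 30 mm, stop blocks at both ends, tops z = 44 mm. Red lines on the bed at y = 24.5 and 85.5 mm mark the strip's lane, middle y = +55 mm.
- bed: Aluminium plate fixed on the jig, 150 (x) x 190 (y) x 4 mm, on which the strip lies. Origin: centre of its underside, at x = -35 mm, y = 0, z = 10 mm of the jig; its top is at z = 14 mm of the jig, it runs from x = -110 mm to the rail's front face at x = +40 mm.
- carriage (a joint): Slide of the grey carriage along the rail, m, growing towards the jig's +y: 0 at the right-hand stop, 0.110 against the left-hand stop, where the leaf is centred on the lane. About 2 N of friction; it stays where it is left. Carriage 43 (x) x 70 (y) mm, flat top at z = 46 mm of the jig.
- post_top (a point): Centre of the top of the upright black post with red cap on the carriage: move the carriage by it. Post 14 mm in diameter, cap 17 mm in diameter and 8 mm high, 36 mm in all above the carriage's flat top. Lies at x = 58.5 mm, z = 82 mm of the jig, y = -55 mm + joint value.
- leaf (a joint): Hinge of the steel leaf at the carriage's front, rad: 0 lying level, as it rests by its own small weight (50 g), grows as its front lip is lifted. The dark leaf, a yellow line along its lip, is 70 mm wide along y and 4 mm thick; it covers the bed from x = 5 mm to the rail with an 8 mm gap between bed and leaf.
- leaf_lip (a point): Middle of the lower front edge of the leaf: x = 5 mm, z = 22 mm of the jig, y = -55 mm + carriage joint value.
- strip: Loose brass strip, 120 (x) x 60 (y) x 4 mm, about 0.22 kg, lying flat on the bench at the start. Origin: centre of its underside; +x points to the plain front edge that goes under the leaf. A standing seam, 10 mm thick in y, 55 mm long, from x = -50 to x = +5 mm, rises along its middle to 30 mm above the underside; the flats on both sides of it are 25 mm wide.
- strip_nose (a point): Middle of the strip's plain front edge at its underside: x = +60 mm of the strip. Fully home it touches the rail's front face (35 mm beyond the leaf's lip).
- seam_top (a point): Middle of the top of the strip's seam: x = -22.5 mm, z = 30 mm of the strip.
- flux_bottle: White bottle with a red cap, 55 x 55 x 104 mm, standing; leave alone. Origin: centre of the underside.
- solder_spool: Black spool of silver solder wire, 52 x 52 x 25 mm; leave alone. Origin: centre of the underside.
- fire_brick: Scorched brown piece of fire brick, 100 x 39 x 25 mm; leave alone. Origin: centre of the underside.

How it is judged:
By the outcome, as a careful person would: the job done as asked, in the order asked, and still so for the second after the job is handed in, while the arm keeps its last pose, push and grip.
It also fails if it takes over 51 s, if anything falls off the work surface, if the arm or the gripper's body presses on something with over 40 N, if the wrist force passes 120 N, or if a joint passes its speed limit or range.

## Robot

A 7-joint arm with a two-finger parallel gripper is mounted at the origin on the work surface; the furniture and walls round the work are solid. World frame = base frame: x ahead of the robot, y to its left, z up, the work surface at z = 0. Lengths are in m, angles in rad, forces in N, time in s.
With the tool pointing down it reaches from about 0.425 to 0.925 m from the base axis. Payload 6.8 kg.
Tool frame: the origin (TCP) lies at the very end of the fingers, on their centre line; the grasp point (between the pads) lies 19 mm behind it (hold_point_z is the distance from the TCP to the grasp point, in m); z points along the fingers, y is the direction in which the jaws open and shut (so a half turn about z gives the same grasp; the last joint's range is limited). The gripper opens to 85 mm and grips with 20 to 120 N. Pads are 22 mm wide; open, the fingers measure 114 mm over their backs; the gripper's body (76 mm by 85 mm) begins 54 mm behind the grasp point. The pads swing forward as they close: fully open they stand 13 mm farther back than shut.
Start: joints at [-1.308, 0.477, 0.022, 1.555, -0.011, 1.109, -0.083], TCP at [0.245, 0.629, 0.231] pointing down, gripper open.
Joint ranges: [-2.96, 2.96], [-0.34, 2.1], [-1.41, 1.46], [0.24, 2.44], [-1.37, 4.51], [0.17, 1.92], [-2.96, 2.96]. Speed limits (rad/s): [2.39, 2.39, 3.14, 3.14, 3.14, 3.14, 3.14].

## Interface

Orientations are given as a unit quaternion [w, x, y, z].
In Python, from station import get_obs, read_camera, calibration, hand_in, regions_of, hold_point_z gives the robot as it stands.
- The arm moves only by the tool send_rows, never from a script. Its argument "motion" is text: rows parted by semicolons, each of 7 numbers parted by spaces: the shift along the world's x, y, z in cm, then the turn, a rotation vector about the world's x, y, z in degrees, then the closure, from 0 (fully open) to 1 (shut). In form: dx dy dz rx ry rz fingers; .... A call has 1 to 20 rows; each row shifts and turns the pose as measured when the row begins; what a row does not reach is not made up. A row lasts 1/12 s, in which the tool goes at most 41.7 mm and 7.16 degrees, less where a joint would pass 70% of its speed; a pose out of reach is approached as far as the arm can. A call is refused whole if a number of a shift passes 4.17 or a number of a turn 7.16, either way. A call with a gripper value outside its range is refused whole. The fingers move at their own pace and stop on an object; "newtons" is the grip in N (left out, the last holds). Time passes only in rows, so rows that do not move let the fingers close. It gives the time, the measured TCP pose, the force and the opening at its end, in the units of the state.
- get_obs(): the state, without advancing time (a new reading comes with each control period).
- read_camera(name): name is "side" or "top" or "wrist"; returns the picture (384x512x3 uint8, red, green, blue); there is no depth.
- calibration(name): a dict with "mtx" (3x3 intrinsics, pixels), "k1" (the pictures are not rectified: a ray, as slopes to the right and down, at radius r is drawn at 1 + k1 r^2 times it, then the intrinsics apply), "R" (3x3) and "t" (3): a world point X has camera coordinates R X + t; the wrist camera has in their place "hand_eye" (4x4, takes a point from camera to tool coordinates, whose origin is the TCP and whose axes are the flange's). Camera axes: x right, y down, z forward; pixel columns grow to the right and rows downward; lengths in m; the calibration is good to about 2 mm. A picture is of the moment at which its call begins: read the wrist's pose just before it. calibration takes no time and is no camera call.
- hand_in(): hands the job in, once; it reports no verdict.
Trained networks look in the newest picture that a camera, given by its name, has taken for a name from the list of things; names that differ only in an ending like _2 or _b are one class to them, and where a whole thing is asked for, a point or a joint stands for the part that bears it (a point fixed in the world has none). Each returns a list of dicts, best first, with "conf" (0 to 1); they miss things now and then, are a little off and sometimes report something else, mostly with a low value. They report only what shows in the picture. A call takes as long as a camera call.
- regions_of(thing, camera): "region" (384x512 bool, what is visible of it) and "point" ([column, row] in pixels, amid what is visible of it).
The state is a dict: "t": time; "q": joint angles; "joint_vel": joint speeds; "joint_torque": joint torques, N m; "eef_pos": TCP position; "tool_rot": TCP orientation; "contact_force": force on the tool from outside, world axes, zero at the start; "torque": the same for the moment, N m; "gripper_width": opening from 0.0 (shut) to 1.0 (fully open).
Only numpy, scipy, OpenCV 4.12 (cv2) and the standard library are available. Lean on these libraries where they do the work, as an engineer would, in place of code of your own. Each camera call takes 0.05 s, during which the arm holds its last target.

## Working session

There is one attempt and no reset: what is moved stays moved. The work goes in short steps, Python scripts to look and compute and a tool call to move; the robot and the scene stay as the last step left them, time stands still between calls to the robot, and variables do not carry over. Pictures are saved under pics/ and viewed, and the job is handed in when it is done.

Besides the shell and the picture viewer there is one more tool, called after ">>>" in YAML: its name, and indented under it one key for each argument. send_rows: Moves the arm, as the interface text tells. Its arguments: {"type":"object","properties":{"motion":{"type":"string"},"newtons":{"type":"number"}},"required":["motion"]}

```bash
mkdir -p pics; ls; python3 - <<'E'
from station import *
import cv2
o=get_obs();print({k:o[k] for k in o})
for c in ["side","top","wrist"]:
    im=read_camera(c);cv2.imwrite(f"pics/{c}0.png",im[:,:,::-1]);print(c,calibration(c))
print(hold_point_z)
E
```

```text
pics
{'t': 0.0, 'q': array([-1.30809816,  0.47784056,  0.02232261,  1.55645825, -0.01151413,
        1.10929659, -0.08311834]), 'joint_vel': array([ 4.19674076e-05,  1.49170935e-04, -8.09008486e-04,  1.19948750e-03,
       -7.02258578e-04,  2.62136905e-04,  4.90529335e-04]), 'joint_torque': array([-4.43362269e-04, -5.96453011e+01,  1.60760276e+00, -2.81194872e+01,
        1.24700760e-02,  9.25888075e-03,  9.75174459e-06]), 'eef_pos': array([0.24437643, 0.62856773, 0.23029539]), 'tool_rot': array([-1.13228428e-04,  1.84332766e-01,  9.82863446e-01, -9.30640308e-04]), 'contact_force': array([0.40533178, 0.96341845, 1.00409551]), 'torque': array([ 0.01535474, -0.05500487, -0.02959867]), 'gripper_width': 1.0004113759152657}
side {'mtx': array([[363.44922283,   0.        , 247.03582431],
       [  0.        , 363.44922283, 186.18854631],
       [  0.        ,   0.        ,   1.        ]]), 'k1': -0.027385132825925092, 'R': array([[ 0.48235009, -0.87593643, -0.00858824],
       [-0.75211625, -0.40910042, -0.51667977],
       [ 0.44906518,  0.25567989, -0.85613565]]), 't': array([-0.33608174
[... 285 characters left out ...]
-0.98009828,  0.02299859, -0.19717615],
       [ 0.19733828,  0.00498417, -0.98032278]]), 't': array([-0.03251071,  0.58720817,  1.09014556])}
wrist {'mtx': array([[289.5843053 ,   0.        , 252.92220133],
       [  0.        , 289.5843053 , 185.51908761],
       [  0.        ,   0.        ,   1.        ]]), 'k1': -0.06439164363288767, 'hand_eye': array([[-1.05130954e-04, -9.50977441e-01, -3.09260239e-01,
         7.75855596e-02],
       [ 9.99999966e-01, -2.62592060e-05, -2.59196068e-04,
        -5.84988442e-05],
       [ 2.38368685e-04, -3.09260256e-01,  9.50977412e-01,
        -1.42029169e-01],
       [ 0.00000000e+00,  0.00000000e+00,  0.00000000e+00,
         1.00000000e+00]])}
0.0187
```

View pics/side0.png

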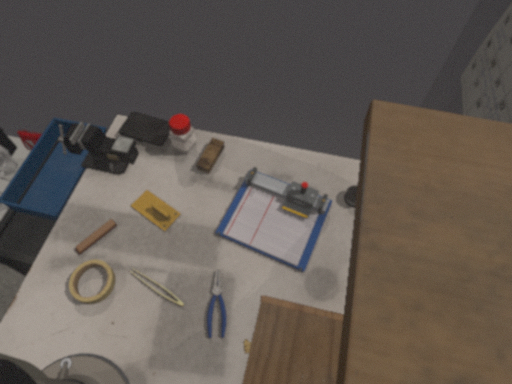

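View pics/top0.png

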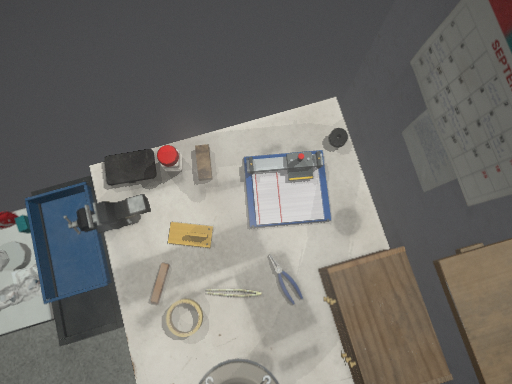

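View pics/wrist0.png

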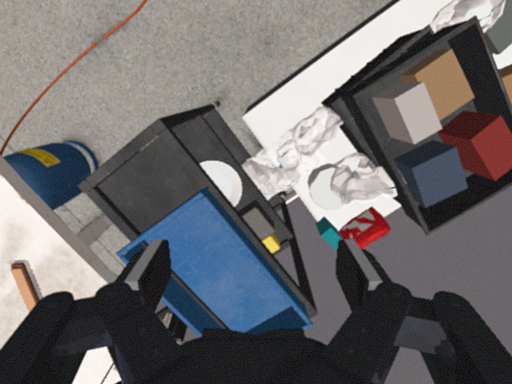

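```bash
cat > h.py <<'E'
import numpy as np, cv2
from station import *
from scipy.spatial.transform import Rotation as Ro
def cam(c,obs=None):
    k=calibration(c)
    if c=="wrist":
        o=obs or get_obs(); w,x,y,z=o["tool_rot"]; T=np.eye(4);T[:3,:3]=Ro.from_quat([x,y,z,w]).as_matrix();T[:3,3]=o["eef_pos"]
        M=np.linalg.inv(T@np.array(k["hand_eye"])); return k["mtx"],k["k1"],M[:3,:3],M[:3,3]
    return k["mtx"],k["k1"],k["R"],k["t"]
def proj(C,X):
    K,k1,R,t=C; p=np.atleast_2d(X)@R.T+t; s=p[:,:2]/p[:,2:]; s=s*(1+k1*(s**2).sum(1,keepdims=True))
    return s@K[:2,:2].T+K[:2,2]
def back(C,uv,z):
    K,k1,R,t=C; d=(np.atleast_2d(uv)-K[:2,2])/K[0,0]; s=d.copy()
    for _ in range(20): s=d/(1+k1*(s**2).sum(1,keepdims=True))
    r=np.c_[s,np.ones(len(s))]@R; o=-R.T@t
    return o+r*((z-o[2])/r[:,2])[:,None]
def crop(im,x0,y0,x1,y1,f,name):
    cv2.imwrite(name,cv2.resize(im[y0:y1,x0:x1,::-1],None,fx=f,fy=f,interpolation=cv2.INTER_CUBIC))
E
python3 - <<'E'
from h import *
s=cv2.imread("pics/side0.png")[:,:,::-1];t=cv2.imread("pics/top0.png")[:,:,::-1]
crop(t,150,130,350,260,4,"pics/tc.png")
crop(s,110,150,350,280,3.3,"pics/sc.png")
read_camera("top");read_camera("side")
for c in["top","side"]:
    C=cam(c)
    for n,z in [("strip",.004),("seam_top",.03),("post_top",.082),("jig",.01),("bed",.014),("leaf",.026),("flux_bottle",.05),("fire_brick",.02),("solder_spool",.02)]:
        r=regions_of(n,c)
        for d in r[:2]:
            ys,xs=np.nonzero(d["region"])
            print(c,n,round(d["conf"],2),np.round(d["point"],1),len(xs),back(C,d["point"],z).round(3))
            if n in("strip","jig"):
                cn,_=cv2.findContours(d["region"].astype(np.uint8),0,2); m=max(cn,key=cv2.contourArea)
                b=back(C,cv2.boxPoints(cv2.minAreaRect(m)),z);print(b.round(3).tolist())
E
```

```text
top strip 0.84 [190.3 233.6] 882 [[0.45  0.127 0.004]]
[[0.429, 0.19, 0.004], [0.489, 0.184, 0.004], [0.471, 0.065, 0.004], [0.412, 0.073, 0.004]]
top strip 0.22 [169.4 157.5] 557 [[0.671 0.189 0.004]]
[[0.71, 0.226, 0.004], [0.708, 0.153, 0.004], [0.63, 0.152, 0.004], [0.632, 0.224, 0.004]]
top seam_top 0.63 [191.  233.3] 927 [[0.449 0.121 0.03 ]]
top post_top 0.92 [300.4 165.7] 667 [[ 0.619 -0.181  0.082]]
top post_top 0.65 [192.9 236.9] 845 [[0.435 0.108 0.082]]
top jig 0.79 [284.6 185.9] 5786 [[ 0.578 -0.142  0.01 ]]
[[0.67, -0.022, 0.01], [0.686, -0.26, 0.01], [0.476, -0.267, 0.01], [0.46, -0.037, 0.01]]
top jig 0.47 [296.7 165. ] 710 [[ 0.639 -0.179  0.01 ]]
[[0.677, -0.148, 0.01], [0.682, -0.222, 0.01], [0.597, -0.225, 0.01], [0.592, -0.152, 0.01]]
top bed 0.62 [283.6 195.8] 3303 [[ 0.549 -0.138  0.014]]
top bed 0.38 [192.6 236.3] 931 [[0.442 0.119 0.014]]
top leaf 0.78 [300.7 172.7] 266 [[ 0.612 -0.187  0.026]]
top leaf 0.75 [296.7 168. ] 682 [[ 0.626 -0.177  0.026]]
top flux_bottle 0.94 [170.2 160.1] 563 [[0.652 0.177 0.05 ]]
top fire_brick 0.71 [169.8 158.9] 557 [[0.663 0.1
[... 491 characters left out ...]
side seam_top 0.62 [275.1 219.3] 7019 [[ 0.556 -0.154  0.03 ]]
side post_top 0.89 [300.9 198.7] 855 [[ 0.608 -0.192  0.082]]
side jig 0.62 [279.6 216.7] 7226 [[ 0.577 -0.158  0.01 ]]
[[0.46, -0.04, 0.01], [0.694, -0.003, 0.01], [0.695, -0.26, 0.01], [0.475, -0.267, 0.01]]
side bed 0.55 [271.8 225. ] 4080 [[ 0.546 -0.151  0.014]]
side leaf 0.85 [296.5 206.7] 342 [[ 0.614 -0.184  0.026]]
side leaf 0.69 [270.7 226.7] 4030 [[ 0.536 -0.153  0.026]]
side flux_bottle 0.89 [181.1 129.5] 795 [[0.667 0.188 0.05 ]]
side fire_brick 0.68 [212.2 157.8] 610 [[0.644 0.077 0.02 ]]
side solder_spool 0.63 [351.  191.4] 242 [[ 0.723 -0.286  0.02 ]]
side solder_spool 0.49 [156.9 212.1] 1021 [[0.439 0.111 0.02 ]]
```

View pics/tc.png

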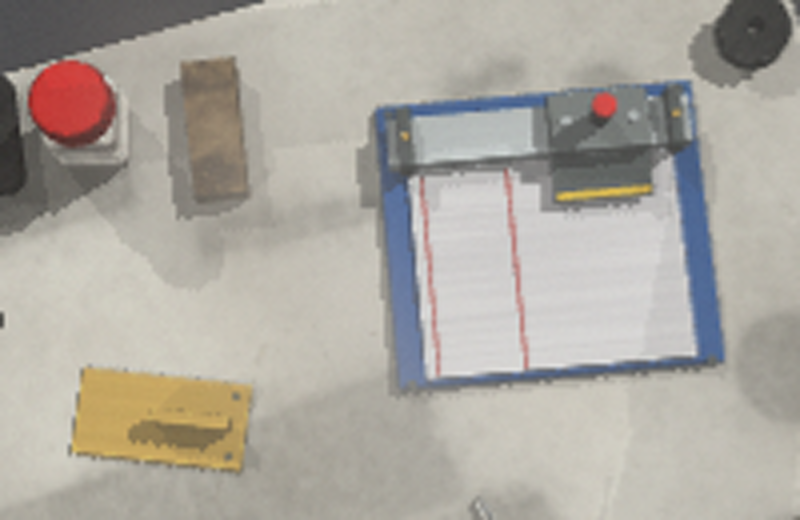

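View pics/sc.png

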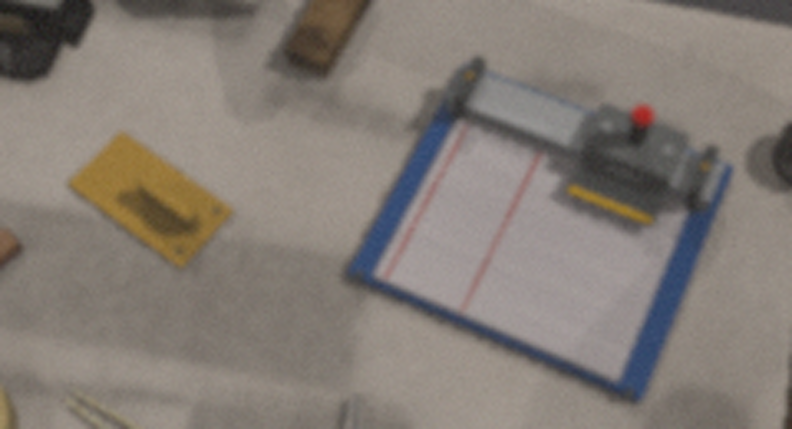

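>>> send_rows:
  motion: "1.6 -3.8 0.2 0 0 -7 0;1.6 -3.8 0.2 0 0 -7 0;1.6 -3.8 0.2 0 0 -7 0;1.6 -3.8 0.2 0 0 -7 0;1.6 -3.8 0.2 0 0 -7 0;1.6 -3.8 0.2 0 0 -7 0;1.6 -3.8 0.2 0 0 -7 0;1.6 -3.8 0.2 0 0 -7 0;1.6 -3.8 0.2 0 0 -7 0;1.6 -3.8 0.2 0 0 -7 0;1.6 -3.8 0.2 0 0 -7 0;1.6 -3.8 0.2 0 0 -7 0"

```text
t: 2.15
eef_pos: [0.4285, 0.1727, 0.2554]
tool_rot: [-0.002, 0.802, 0.597, 0.006]
contact_force: [1.8, 0.3, -1.0]
gripper_width: 0.996
```

```bash
python3 - <<'E'
from h import *
o=get_obs();np.save("o1.npy",o,allow_pickle=True)
im=read_camera("wrist");cv2.imwrite("pics/w1.png",im[:,:,::-1]);crop(im,0,0,512,384,1.56,"pics/w1b.png")
E
```

```text
(no output)
```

View pics/w1b.png

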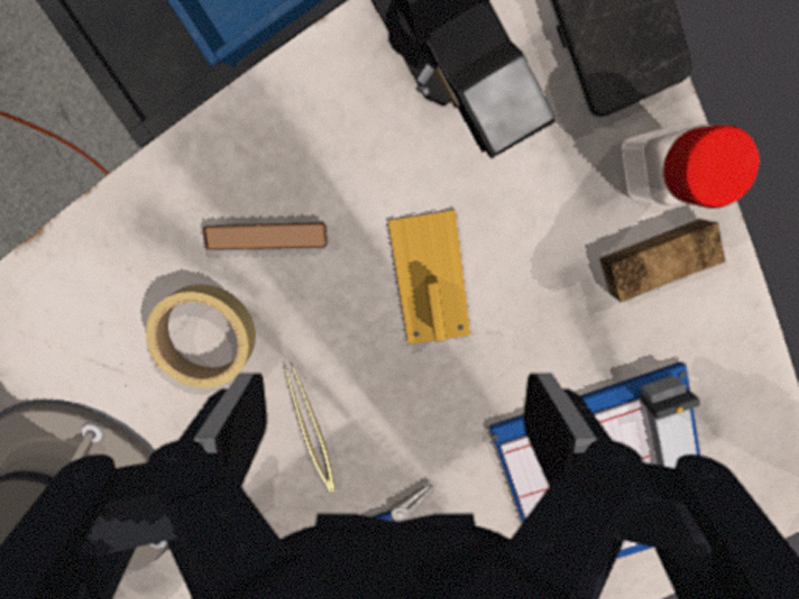

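```bash
python3 - <<'E'
from h import *
o=np.load("o1.npy",allow_pickle=True).item();C=cam("wrist",o)
f=800/512
P=np.array([[388,220],[455,209],[469,334],[408,345]])/f
b=back(C,P,.004);print(b.round(4));
fr=(b[0]+b[1])/2;re=(b[2]+b[3])/2;d=fr-re;print("len",np.linalg.norm(d),"w",np.linalg.norm(b[0]-b[1]),np.linalg.norm(b[2]-b[3]),"c",b.mean(0),"yaw",np.degrees(np.arctan2(d[1],d[0])))
print(back(C,np.array([[434,281],[439,339]])/f,.03))
C=cam("top")
P=np.array([[82,367],[252,385],[240,471],[72,453]])/4+[150,130]
b=back(C,P,.004);print(b.round(4),b.mean(0))
E
```

```text
[[0.4303 0.1913 0.004 ]
 [0.4888 0.1838 0.004 ]
 [0.4723 0.0665 0.004 ]
 [0.414  0.0723 0.004 ]]
len 0.11931010492267745 w 0.058961015529259524 0.05859862227971916 c [0.45136809 0.12846506 0.004     ] yaw 82.0902925979701
[[0.4540514  0.13419746 0.03      ]
 [0.44433284 0.08139422 0.03      ]]
[[0.4844 0.1828 0.004 ]
 [0.4689 0.0632 0.004 ]
 [0.4095 0.0717 0.004 ]
 [0.4246 0.1887 0.004 ]] [0.44686143 0.12658828 0.004     ]
```

>>> send_rows:
  motion: "1.3 -3.2 0 0 0 -7 0;1.3 -3.2 0 0 0 -7 0;1.3 -3.2 0 0 0 -7 0;1.3 -3.2 0 0 0 -7 0;1.3 -3.2 0 0 0 -7 0;1.3 -3.2 0 0 0 -7 0;1.3 -3.2 0 0 0 -7 0;1.3 -3.2 0 0 0 -7 0;1.3 -3.2 0 0 0 -7 0;1.3 -3.2 0 0 0 -7 0;0 0 0 0 0 0 0"

```text
t: 3.12
eef_pos: [0.5655, -0.1685, 0.2603]
tool_rot: [0.005, 1.0, 0.012, 0.012]
contact_force: [-0.5, -0.5, 0.4]
gripper_width: 1.001
```

```bash
python3 - <<'E'
from h import *
o=get_obs();np.save("o2.npy",o,allow_pickle=True);print(o["eef_pos"],o["tool_rot"])
im=read_camera("wrist");cv2.imwrite("pics/w2.png",im[:,:,::-1]);crop(im,0,0,512,384,1.56,"pics/w2b.png")
E
```

```text
[ 0.56548412 -0.16846243  0.26029485] [0.00463427 0.9998388  0.01219602 0.01233517]
```

View pics/w2b.png

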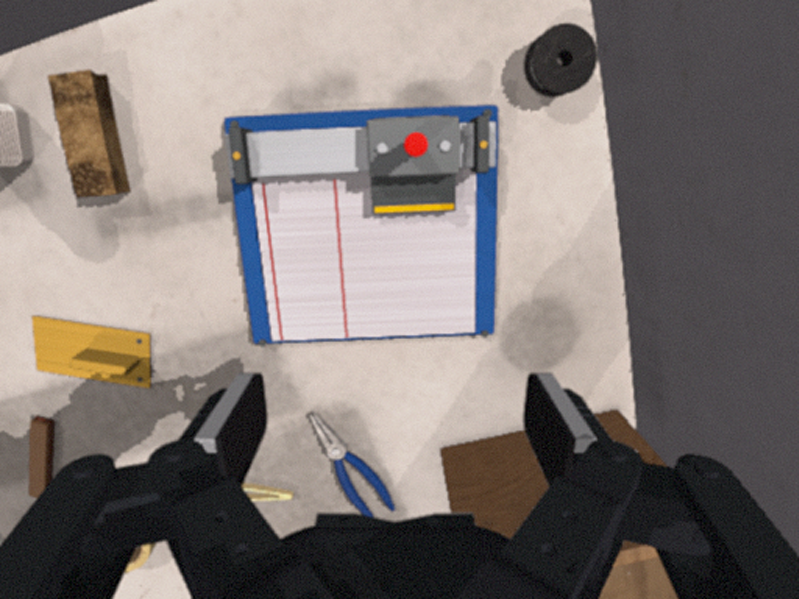

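```bash
cat > fitjig.py <<'E'
from h import *
from scipy.optimize import least_squares
o=np.load("o2.npy",allow_pickle=True).item();C=cam("wrist",o);f=800/512
obs=[((90,115,10),(226,119)),((90,-115,10),(498,106)),((-115,115,10),(253,343)),((-115,-115,10),(493,333)),
((40,85.5,14),(264,183)),((-110,85.5,14),(282,341)),((40,24.5,14),(335,180)),((-110,24.5,14),(347,338))]
L=np.array([a for a,b in obs])/1000;U=np.array([b for a,b in obs])/f
def W(p,L): 
    c,s=np.cos(p[2]),np.sin(p[2]); return np.c_[p[0]+c*L[:,0]-s*L[:,1],p[1]+s*L[:,0]+c*L[:,1],L[:,2]]
r=least_squares(lambda p:(proj(C,W(p,L))-U).ravel(),[.58,-.15,.03],loss="soft_l1")
print(r.x,np.degrees(r.x[2]));print((proj(C,W(r.x,L))-U).round(1).tolist())
b=back(C,np.array([[416,144]])/f,.082)[0];c,s=np.cos(r.x[2]),np.sin(r.x[2]);d=b[:2]-r.x[:2]
print("post world",b,"jig",c*d[0]+s*d[1],-s*d[0]+c*d[1])
# check with top cam
T=cam("top");print((proj(T,W(r.x,L))-[150,130])*4)
E
python3 fitjig.py
python3 - <<'E'
from h import *
o=get_obs();w,x,y,z=o["tool_rot"];R=Ro.from_quat([x,y,z,w]).as_matrix();print(R.round(4))
E
```

```text
[ 0.58831207 -0.14648904  0.06365425] 3.6471196434017736
[[-2.3, -0.5], [1.6, -0.1], [-0.1, 2.5], [1.7, 2.8], [-0.8, -3.2], [0.0, 1.0], [-0.1, -3.5], [0.1, 1.4]]
post world [ 0.65102752 -0.18311474  0.082     ] jig 0.06025862162612411 -0.04054093955820483
[[373.46870825 101.66623839]
 [690.37159444  74.56957295]
 [397.43059549 384.75809936]
 [725.35974877 356.62922235]
 [420.1559219  164.22329749]
 [438.92300991 373.42678838]
 [505.14456802 156.95641053]
 [526.08873267 365.92056177]]
[[ 0.9993  0.03    0.0234]
 [ 0.0302 -0.9995 -0.0069]
 [ 0.0232  0.0076 -0.9997]]
```

```bash
python3 - <<'E'
from h import *
im=cv2.imread("pics/w2.png")[:,:,::-1]
crop(im,135,55,335,230,4,"pics/w2c.png")
E
```

```text
(no output)
```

View pics/w2c.png

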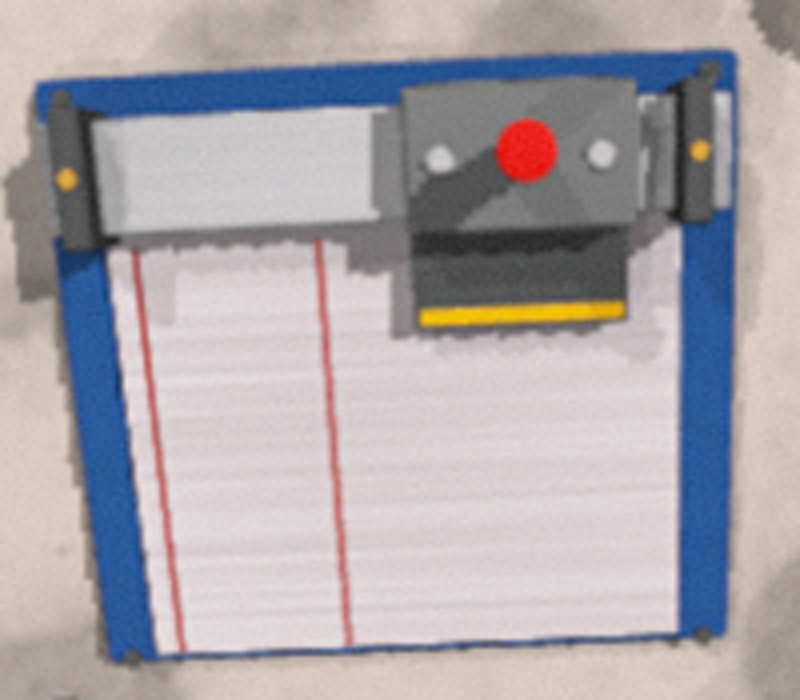

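```bash
cat > fitjig2.py <<'E'
from h import *
from scipy.optimize import least_squares
o=np.load("o2.npy",allow_pickle=True).item();C=cam("wrist",o)
print("cam pos",-C[2].T@C[3])
g=lambda u,v:(u/4+135,v/4+55)
obs=[((90,115,10),g(40,82),1,1),((90,-115,10),g(735,52),1,1),((-115,115,10),g(112,660),1,1),((-115,-115,10),g(726,634),1,1),
((-110,85.5,14),g(183,652),1,1),((-110,24.5,14),g(350,645),1,1),((36,85.5,14),g(136,252),1,0),((36,24.5,14),g(319,240),1,0),
((40,60,30),g(190,234),0,1),((40,20,30),g(320,226),0,1),((110,95,14),g(107,258),0,0)]
mv=[((5,-20,26),g(420,327),1,1),((5,-90,26),g(624,317),1,1),((58.5,-55,82),g(527,150),1,1)]
L=np.array([a[0] for a in obs+mv])/1000;U=np.array([a[1] for a in obs+mv]);wt=np.array([a[2:] for a in obs+mv])
def W(p,L):
    L=L.copy();L[-3:,1]+=p[3]
    R=Ro.from_euler("zyx",[p[2],p[5],p[6]]).as_matrix(); return L@R.T+[p[0],p[1],p[4]]
for nf in (4,7):
    def res(p):
        q=np.zeros(7);q[:nf]=p;return ((proj(C,W(q,L))-U)*wt).ravel()
    r=least_squares(res,[.58,-.15,.06,0]+[0]*(nf-4),loss="soft_l1")
    print(nf,r.x.round(4),np.degrees(r.x[2]),r.cost);print(r.fun.reshape(-1,2).round(1).tolist() if 0 else (res(r.x).reshape(-1,2)).round(1).tolist())
E
python3 fitjig2.py
```

```text
cam pos [ 0.64241333 -0.16586322  0.40422033]
4 [ 0.5897 -0.1468  0.0667  0.0141] 3.8201986996562955 9.06288440487737
[[-2.6, -0.7], [1.7, -1.7], [-0.8, 1.4], [1.2, 1.2], [0.2, 0.5], [0.1, 0.6], [-0.3, -0.0], [-0.1, -0.0], [0.0, -1.0], [0.0, -0.6], [-0.0, -0.0], [-1.3, 0.7], [1.5, 0.9], [0.0, -0.1]]
7 [ 0.5887 -0.1462  0.0656  0.0133 -0.0074  0.0149  0.0027] 3.7599193856250985 2.5500260068088902
[[-0.8, 0.4], [-0.4, -0.1], [-0.2, 0.4], [-0.2, 0.3], [0.6, -0.5], [-0.0, -0.4], [0.8, -0.0], [0.2, -0.0], [0.0, -0.8], [0.0, -0.4], [-0.0, -0.0], [-0.9, 0.4], [0.8, 0.7], [0.0, -0.1]]
```

```bash
python3 - <<'E'
from h import *
print(back(cam("top"),[[603/4+150,104/4+130]],.080),back(cam("side"),[[643/3.3+110,114/3.3+150]],.080))
# jig corners from top/side
p=[(376,108),(690,82),(722,360),(398,388)]
b=back(cam("top"),np.array(p)/4+[150,130],.01);d1=b[1]-b[0];d2=b[2]-b[3];print(b.round(3).tolist(),np.degrees(np.arctan2(d1[0],-d1[1])),np.degrees(np.arctan2(d2[0],-d2[1])))
c=np.mean(b,0);th=.066;print("origin",c[:2]+.0125*np.array([np.cos(th),np.sin(th)]))
E
```

```text
[[ 0.64685115 -0.1831878   0.08      ]] [[ 0.64826513 -0.18369591  0.08      ]]
[[0.666, -0.028, 0.01], [0.68, -0.255, 0.01], [0.479, -0.266, 0.01], [0.464, -0.039, 0.01]] 3.488043800142248 3.6829398343834256
origin [ 0.58458944 -0.14622065]
```

>>> send_rows:
  motion: "2.1 -0.4 -2 0.4 1.3 2 0;2.1 -0.4 -2 0 0 0 0;2.1 -0.4 -2 0 0 0 0;2.0 -0.4 -2 0 0 0 0;0 0 -2 0 0 0 0;0 0 0 0 0 0 0"

```text
t: 3.67
eef_pos: [0.6529, -0.1752, 0.1559]
tool_rot: [-0.004, 0.999, 0.04, 0.002]
contact_force: [-0.2, 0.5, -0.6]
gripper_width: 1.004
```

```bash
cat > st.py <<'E'
from h import *
def st():
    o=get_obs();w,x,y,z=o["tool_rot"];R=Ro.from_quat([x,y,z,w]).as_matrix()
    print("t",round(o["t"],2),"p",o["eef_pos"].round(4),"tilt fix rx ry deg",np.degrees([R[1,2]*-1,R[0,2]]).round(2),"xyaw",np.degrees(np.arctan2(R[1,0],R[0,0])).round(2),"F",np.round(o["contact_force"],1),"g",round(o["gripper_width"],3));return o
def sh(c,n,box=None,f=1.5):
    im=read_camera(c);cv2.imwrite(f"pics/{n}_raw.png",im[:,:,::-1])
    b=box or (0,0,512,384);crop(im,*b,f,f"pics/{n}.png");return im
if __name__=="__main__": st()
E
python3 - <<'E'
from st import *
st();sh("wrist","w3");sh("side","s3",(230,140,380,270),5)
E
```

```text
t 3.67 p [ 0.6529 -0.1752  0.1559] tilt fix rx ry deg [-0.5   0.17] xyaw 4.6 F [-0.2  0.5 -0.6] g 1.004
```

View pics/w3.png

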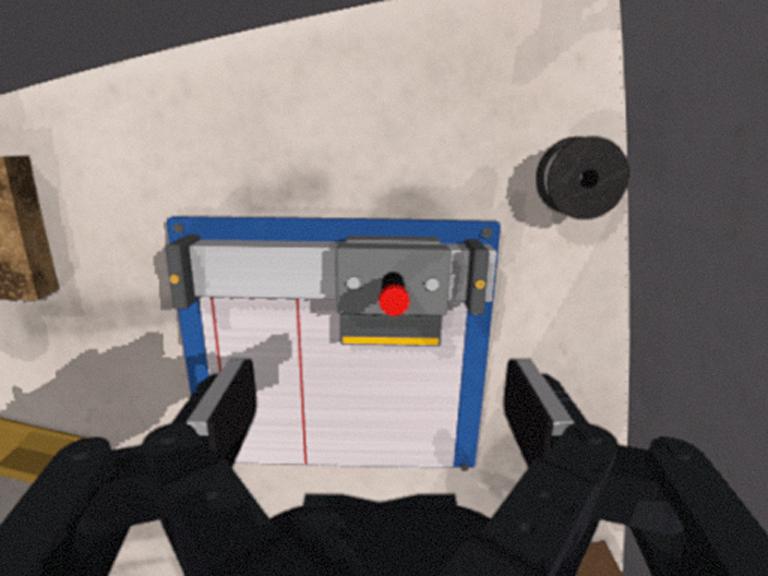

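View pics/s3.png

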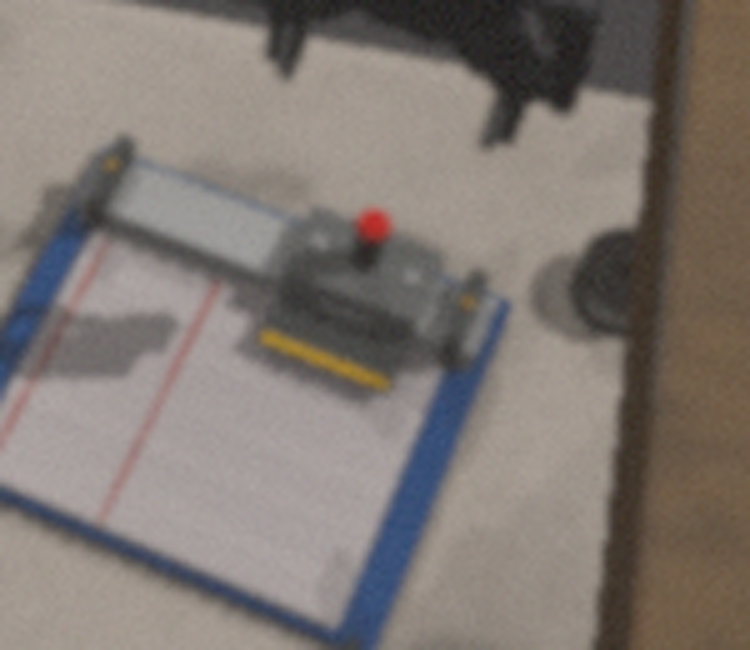

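```bash
python3 - <<'E'
from st import *
o=st();print(back(cam("wrist",o),[[262.7,199.5]],.080))
E
```

```text
t 3.77 p [ 0.6544 -0.176   0.16  ] tilt fix rx ry deg [-0.44  0.47] xyaw 4.57 F [-1.5  0.5  0.7] g 1.0
[[ 0.65233275 -0.18451429  0.08      ]]
```

>>> send_rows:
  motion: "-0.3 -0.9 -2.5 -0.5 0.2 -0.8 0;0 0 -2.5 0 0 0 0;0 0 -2.5 0 0 0 0;0 0 -2.0 0 0 0 0;0 0 0 0 0 0 0"

```text
t: 4.18
eef_pos: [0.6558, -0.1839, 0.0745]
tool_rot: [0.001, 0.999, 0.035, 0.011]
contact_force: [-1.1, 1.3, -0.5]
gripper_width: 1.003
```

```bash
python3 - <<'E'
from st import *
st();sh("wrist","w4");sh("side","s4",(230,140,380,270),5)
E
```

```text
t 4.18 p [ 0.6558 -0.1839  0.0745] tilt fix rx ry deg [0.12 1.22] xyaw 4.04 F [-1.1  1.3 -0.5] g 1.003
```

View pics/w4.png

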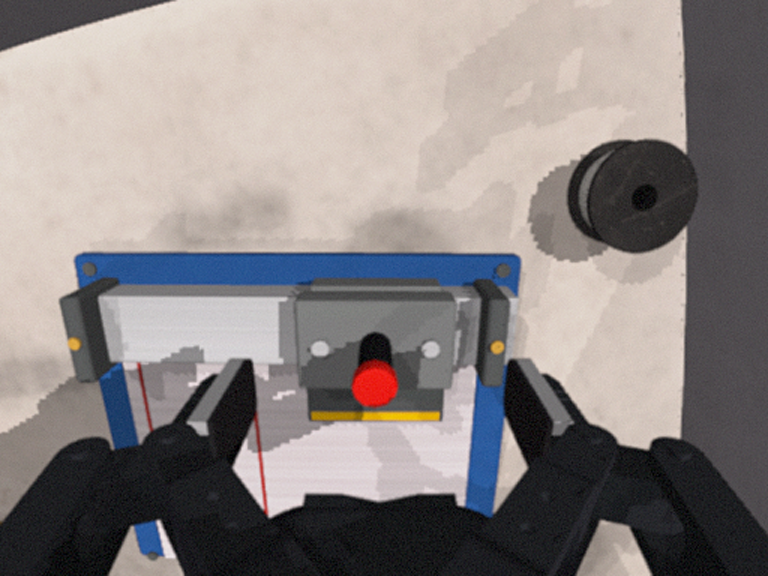

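View pics/s4.png

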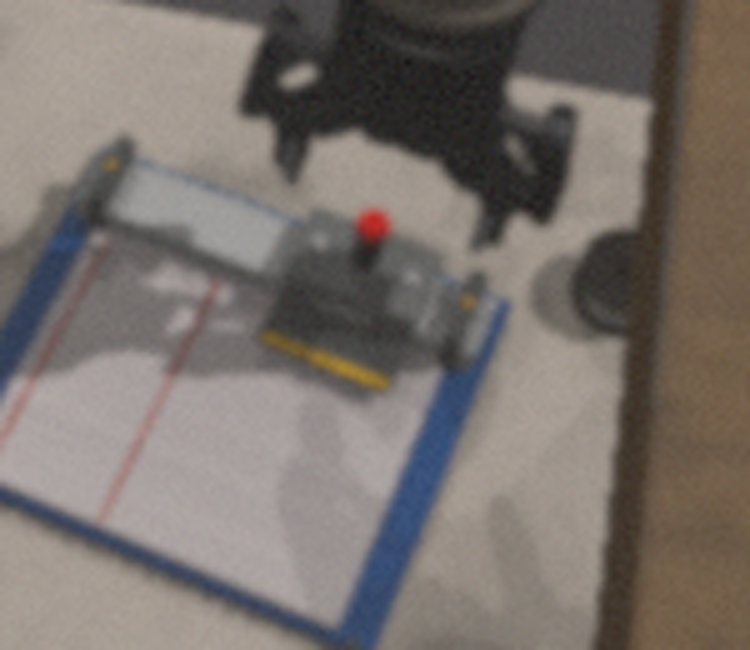

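```bash
python3 - <<'E'
from st import *
o=st();print(back(cam("wrist",o),[[375/1.5,385/1.5]],.081))
E
```

```text
t 4.28 p [ 0.6579 -0.1851  0.078 ] tilt fix rx ry deg [0.21 1.49] xyaw 4.02 F [-0.1 -0.4 -0.3] g 0.999
[[ 0.65217937 -0.18469425  0.081     ]]
```

>>> send_rows:
  motion: "-0.6 0 -1 0 1.2 -0.3 0;0 0 -1 0 0 0 0;0 0 0 0 0 0 0;0 0 0 0 0 0 0"

```text
t: 4.62
eef_pos: [0.655, -0.1859, 0.0636]
tool_rot: [0.003, 0.999, 0.033, 0.006]
contact_force: [-0.3, 0.2, 0.5]
gripper_width: 0.999
```

```bash
python3 st.py
```

```text
t 4.62 p [ 0.655  -0.1859  0.0636] tilt fix rx ry deg [0.3  0.73] xyaw 3.75 F [-0.3  0.2  0.5] g 0.999
```

>>> send_rows:
  motion: "-0.5 0.1 -0.8 0.2 0.7 0 0;-0.3 0 -0.5 0 0 0 0;0 0 0 0 0 0 0.5;0 0 0 0 0 0 0.6;0 0 0 0 0 0 0.7;0 0 0 0 0 0 0.8;0 0 0 0 0 0 1;0 0 0 0 0 0 1;0 0 0 0 0 0 1;0 0 0 0 0 0 1"
  newtons: 25

```text
t: 5.45
eef_pos: [0.6465, -0.1849, 0.0503]
tool_rot: [0.001, 0.999, 0.033, 0.0]
contact_force: [0.1, -0.0, -0.2]
gripper_width: 0.182
```

```bash
python3 - <<'E'
from st import *
st();sh("wrist","w5");sh("side","s5",(230,140,380,270),5)
E
```

```text
t 5.45 p [ 0.6465 -0.1849  0.0503] tilt fix rx ry deg [0.08 0.  ] xyaw 3.75 F [ 0.1 -0.  -0.2] g 0.182
```

View pics/w5.png

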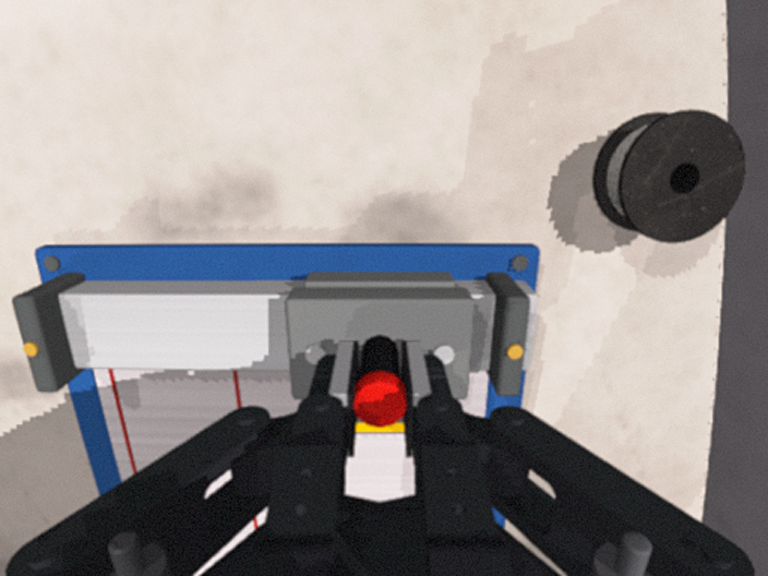

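View pics/s5.png

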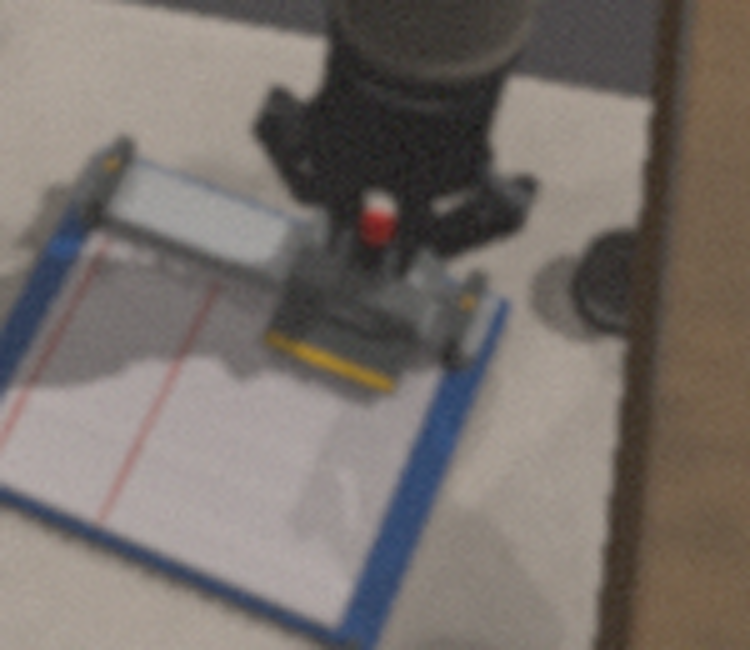

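>>> send_rows:
  motion: "-0.05 0.8 0 0 0 0 1;-0.1 1.5 0 0 0 0 1;-0.1 1.5 0 0 0 0 1;-0.1 1.5 0 0 0 0 1;-0.1 1.5 0 0 0 0 1;-0.05 0.8 0 0 0 0 1;0 0 0 0 0 0 1"

```text
t: 6.13
eef_pos: [0.6414, -0.1054, 0.0503]
tool_rot: [0.003, 0.999, 0.032, 0.001]
contact_force: [0.2, -1.4, -0.9]
gripper_width: 0.18
```

```bash
python3 st.py
```

```text
t 6.13 p [ 0.6414 -0.1054  0.0503] tilt fix rx ry deg [0.38 0.15] xyaw 3.66 F [ 0.2 -1.4 -0.9] g 0.18
```

Moved 80 mm; about 17 mm left. Slow steps until it meets the stop.

>>> send_rows:
  motion: "-0.05 0.5 0 0.3 0.1 0 1;-0.05 0.5 0 0 0 0 1;-0.02 0.3 0 0 0 0 1;-0.02 0.3 0 0 0 0 1;0 0.2 0 0 0 0 1;0 0.2 0 0 0 0 1"

```text
t: 6.63
eef_pos: [0.6401, -0.0865, 0.0504]
tool_rot: [0.002, 1.0, 0.031, 0.001]
contact_force: [2.8, -7.9, -5.1]
gripper_width: 0.178
```

```bash
python3 - <<'E'
from st import *
st();sh("top","t6",(230,130,345,240),5)
E
```

```text
t 6.63 p [ 0.6401 -0.0865  0.0504] tilt fix rx ry deg [0.26 0.14] xyaw 3.54 F [ 2.8 -7.9 -5.1] g 0.178
```

View pics/t6.png

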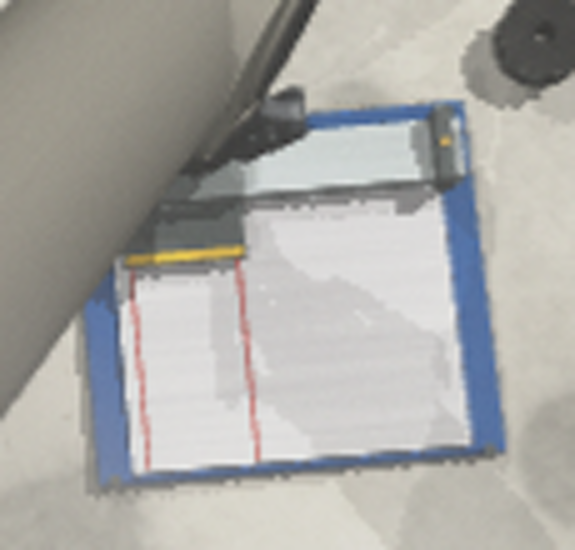

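>>> send_rows:
  motion: "0 0.3 0 0 0 0 1;0 0.3 0 0 0 0 1;0 0.3 0 0 0 0 1"

```text
t: 6.93
eef_pos: [0.6401, -0.0869, 0.0504]
tool_rot: [0.008, 1.0, 0.027, 0.003]
contact_force: [2.2, -8.2, -6.3]
gripper_width: 0.188
```

```bash
python3 st.py
```

```text
t 6.93 p [ 0.6401 -0.0869  0.0504] tilt fix rx ry deg [0.95 0.33] xyaw 3.13 F [ 2.2 -8.2 -6.3] g 0.188
```

>>> send_rows:
  motion: "0 0 0 1 0.3 0.5 0.7;0 0 0 0 0 0 0.4;0 0 0 0 0 0 0.2;0 0 0 0 0 0 0.2;0 0 0 0 0 0 0.1"

```text
t: 7.35
eef_pos: [0.6398, -0.0862, 0.0508]
tool_rot: [-0.002, 1.0, 0.031, -0.0]
contact_force: [-0.1, 0.3, 0.1]
gripper_width: 0.856
```

```bash
python3 - <<'E'
from st import *
o=st();sh("wrist","w7");
E
```

```text
t 7.35 p [ 0.6398 -0.0862  0.0508] tilt fix rx ry deg [-0.25 -0.05] xyaw 3.57 F [-0.1  0.3  0.1] g 0.856
```

View pics/w7.png

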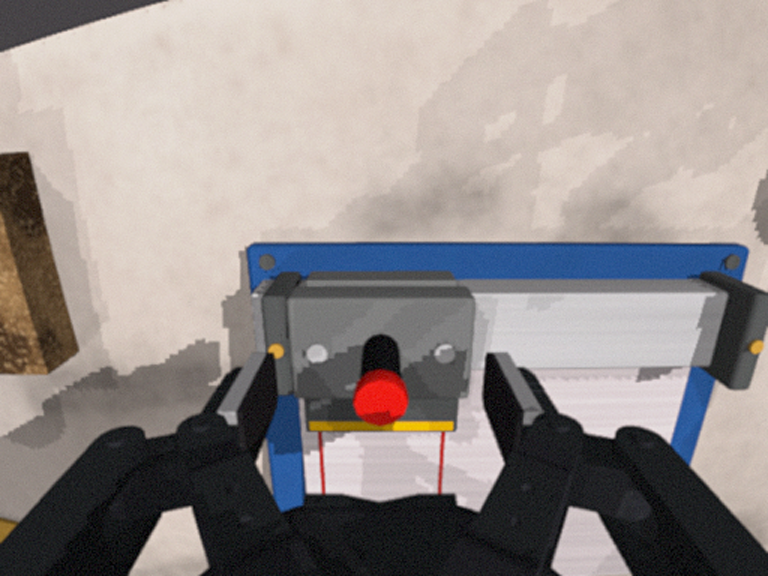

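>>> send_rows:
  motion: "0 0 3 0 0 0 0;0 0 3.5 0 0 0 0;0 0 3.5 0 0 0 0;0 0 3.5 0 0 0 0;0 0 0 0 0 0 0;0 0 0 0 0 0 0"

```text
t: 7.9
eef_pos: [0.6371, -0.0831, 0.1897]
tool_rot: [-0.003, 0.999, 0.032, -0.003]
contact_force: [-0.6, 0.5, -1.1]
gripper_width: 0.999
```

```bash
python3 - <<'E'
from st import *
o=st();np.save("o8.npy",o,allow_pickle=True);sh("wrist","w8");
E
```

```text
t 7.9 p [ 0.6371 -0.0831  0.1897] tilt fix rx ry deg [-0.39 -0.36] xyaw 3.71 F [-0.6  0.5 -1.1] g 0.999
```

View pics/w8.png

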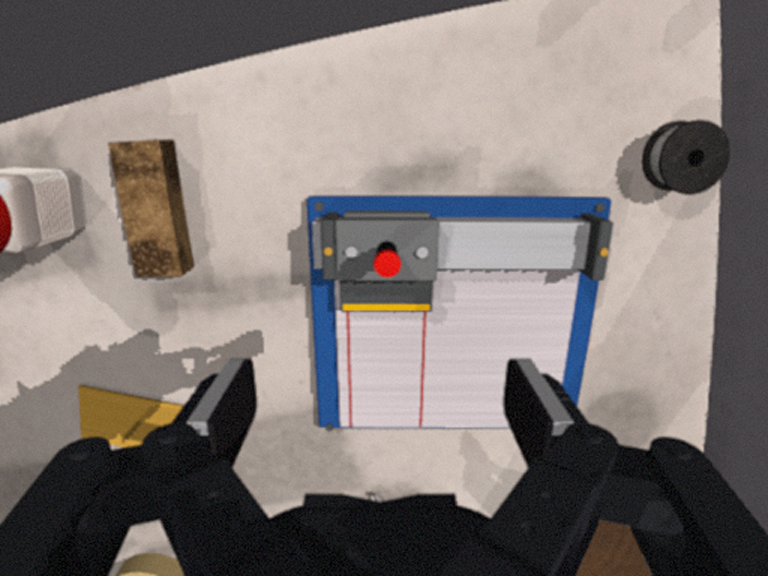

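>>> send_rows:
  motion: "-1.6 1.6 0 0 0 6.5 0;-1.6 1.6 0 0 0 6.5 0;-1.6 1.6 0 0 0 6.5 0;-1.6 1.6 0 0 0 6.5 0;-1.6 1.6 0 0 0 6.5 0;-1.6 1.6 0 0 0 6.5 0;-1.6 1.6 0 0 0 6.5 0;-1.6 1.6 -1 0 0 6.5 0;-1.6 1.6 -1 0 0 6.5 0;-1.6 1.6 -1 0 0 6.5 0;-1.4 1.6 -1 0 0 6.5 0;-1.3 1.4 -1 0 0 6.5 0;0 0 0 0 0 0 0"

```text
t: 9.03
eef_pos: [0.4325, 0.1136, 0.1263]
tool_rot: [-0.001, 0.732, 0.681, -0.01]
contact_force: [-0.8, -0.3, -0.0]
gripper_width: 1.001
```

```bash
python3 - <<'E'
from st import *
o=st();np.save("o9.npy",o,allow_pickle=True);sh("wrist","w9");
E
```

```text
t 9.03 p [0.4325 0.1136 0.1263] tilt fix rx ry deg [ 0.72 -0.95] xyaw 85.82 F [-0.8 -0.3 -0. ] g 1.001
```

View pics/w9.png

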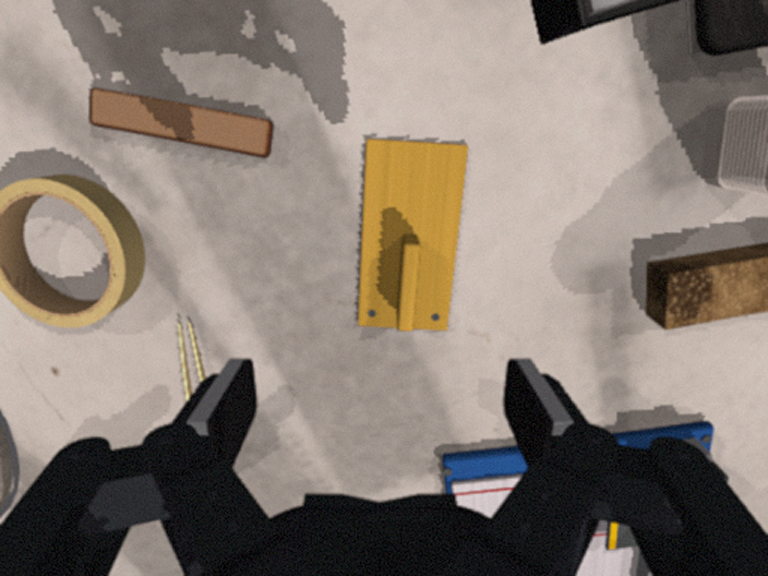

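```bash
python3 - <<'E'
from st import *
o=np.load("o9.npy",allow_pickle=True).item();C=cam("wrist",o)
b=back(C,np.array([[366,139],[467,144],[447,330],[359,325]])/1.5,.004)
fr=(b[0]+b[1])/2;re=(b[2]+b[3])/2;d=fr-re;y=np.arctan2(d[1],d[0]);c=b.mean(0)
print("len",np.linalg.norm(d),"w",np.linalg.norm(b[0]-b[1]),np.linalg.norm(b[2]-b[3]),"c",c,"yaw",np.degrees(y))
print("seam",c[:2]-.0225*np.array([np.cos(y),np.sin(y)]))
e=back(C,np.array([[412,241],[406,328]])/1.5,.03);e0=back(C,np.array([[406,329]])/1.5,.03);print(e,e.mean(0),np.linalg.norm(e[0]-e[1]))
E
```

```text
len 0.11882649032262572 w 0.05884403751294718 0.05876728396360704 c [0.45205446 0.12802913 0.004     ] yaw 82.98168000315621
seam [0.44930526 0.10569772]
[[0.45247636 0.13423124 0.03      ]
 [0.44626196 0.08094862 0.03      ]] [0.44936916 0.10758993 0.03      ] 0.053643790885485175
```

>>> send_rows:
  motion: "0.9 -0.4 0 0.7 -0.9 -2.9 0;0.7 -0.3 -1.5 0 0 0 0;0 0 -2 0 0 0 0;0 0 -2 0 0 0 0;0 0 0 0 0 0 0"

```text
t: 9.5
eef_pos: [0.4576, 0.1013, 0.0715]
tool_rot: [0.003, 0.76, 0.65, 0.005]
contact_force: [-0.8, -0.1, -0.9]
gripper_width: 1.0
```

```bash
python3 - <<'E'
from st import *
o=st();np.save("o10.npy",o,allow_pickle=True);sh("wrist","w10");
E
```

```text
t 9.5 p [0.4576 0.1013 0.0715] tilt fix rx ry deg [-0.13  0.66] xyaw 81.07 F [-0.8 -0.1 -0.9] g 1.0
```

View pics/w10.png

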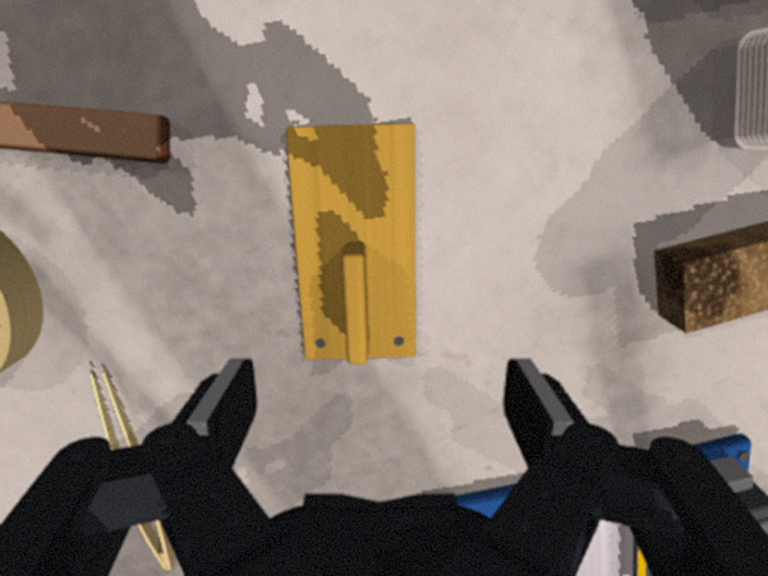

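```bash
python3 - <<'E'
from st import *
o=np.load("o10.npy",allow_pickle=True).item();C=cam("wrist",o)
b=back(C,np.array([[288,127],[415,125],[416,356],[305,360]])/1.5,.004)
fr=(b[0]+b[1])/2;re=(b[2]+b[3])/2;d=fr-re;y=np.arctan2(d[1],d[0]);c=b.mean(0)
print("len",np.linalg.norm(d),"w",np.linalg.norm(b[0]-b[1]),np.linalg.norm(b[2]-b[3]),"c",c,"yaw",np.degrees(y))
print("seam",c[:2]-.0225*np.array([np.cos(y),np.sin(y)]))
e=back(C,np.array([[354,248],[357,363]])/1.5,.03);print(e,e.mean(0),np.linalg.norm(e[0]-e[1]),np.degrees(np.arctan2(*(e[0]-e[1])[1::-1])))
E
python3 st.py
```

```text
len 0.1188056969819292 w 0.05839807512671045 0.060061483974338664 c [0.45242479 0.12751998 0.004     ] yaw 82.31067338425555
seam [0.44941425 0.1052223 ]
[[0.45385981 0.13540964 0.03      ]
 [0.44554059 0.07994826 0.03      ]] [0.4497002  0.10767895 0.03      ] 0.05608185276808348 81.46921720043512
t 9.55 p [0.4583 0.1011 0.0728] tilt fix rx ry deg [-0.15  0.73] xyaw 81.04 F [ 0.7 -0.8 -0.2] g 0.999
```

>>> send_rows:
  motion: "-0.6 0.4 0 -0.1 0.7 1.1 0;-0.2 0.1 -1 0 0 0 0;0 0 -1 0 0 0 0;0 0 -0.5 0 0 0 0;0 0 0 0 0 0 0"

```text
t: 9.97
eef_pos: [0.4536, 0.1056, 0.0491]
tool_rot: [0.001, 0.756, 0.655, 0.003]
contact_force: [0.3, -0.4, 0.3]
gripper_width: 0.998
```

```bash
python3 st.py
```

```text
t 9.97 p [0.4536 0.1056 0.0491] tilt fix rx ry deg [-0.16  0.35] xyaw 81.8 F [ 0.3 -0.4  0.3] g 0.998
```

>>> send_rows:
  motion: "-0.4 0.1 -1 -0.1 0.3 0.4 0;0 0 -1.2 0 0 0 0;0 0 -1 0 0 0 0;0 0 -0.5 0 0 0 0;0 0 0 0 0 0 0"

```text
t: 10.38
eef_pos: [0.449, 0.1075, 0.0092]
tool_rot: [-0.0, 0.753, 0.658, 0.001]
contact_force: [0.5, -0.3, 0.6]
gripper_width: 1.002
```

```bash
python3 st.py
```

```text
t 10.38 p [0.449  0.1075 0.0092] tilt fix rx ry deg [-0.1   0.04] xyaw 82.3 F [ 0.5 -0.3  0.6] g 1.002
```

>>> send_rows:
  motion: "0 0 -0.1 0 0 0 0.4;0 0 0 0 0 0 0.6;0 0 0 0 0 0 0.8;0 0 0 0 0 0 1;0 0 0 0 0 0 1;0 0 0 0 0 0 1;0 0 0 0 0 0 1;0 0 0 0 0 0 1"
  newtons: 70

```text
t: 11.05
eef_pos: [0.4495, 0.1075, 0.0091]
tool_rot: [-0.0, 0.753, 0.658, 0.001]
contact_force: [0.1, 0.2, -2.2]
gripper_width: 0.096
```

```bash
python3 - <<'E'
from st import *
o=st();sh("wrist","w11");
E
```

```text
t 11.05 p [0.4495 0.1075 0.0091] tilt fix rx ry deg [-0.13  0.1 ] xyaw 82.3 F [ 0.1  0.2 -2.2] g 0.096
```

View pics/w11.png

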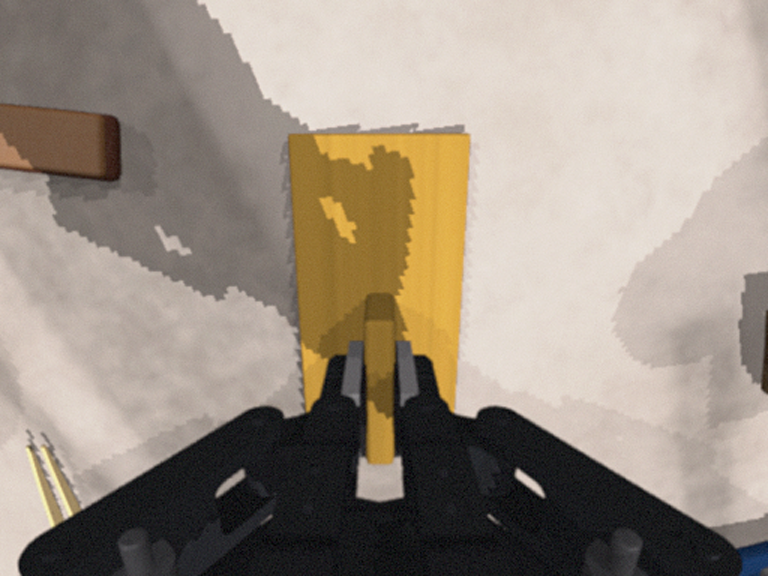

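```bash
python3 - <<'E'
from st import *
o=st();C=cam("wrist",o)
w,x,y,z=o["tool_rot"];R=Ro.from_quat([x,y,z,w]).as_matrix()
b=back(C,np.array([[289,135],[469,135],[303,370],[459,370]])/1.5,.004);print(((b-o["eef_pos"])@R).round(4))
e=back(C,np.array([[380,295],[380,463]])/1.5,.03);print(((e-o["eef_pos"])@R).round(4))
E
```

```text
t 11.1 p [0.4494 0.1075 0.009 ] tilt fix rx ry deg [-0.13  0.09] xyaw 82.3 F [-2.1  0.4 -1.8] g 0.101
[[ 0.0798 -0.0278  0.0052]
 [ 0.0798  0.0307  0.0053]
 [-0.0061 -0.0278  0.005 ]
 [-0.0062  0.0322  0.0051]]
[[ 0.0341  0.0017 -0.0209]
 [-0.0275  0.0018 -0.021 ]]
```

>>> send_rows:
  motion: "0 0 1 0 0 0 1;0 0 2 0 0 0 1;0 0 2.5 0 0 0 1;0 0 2.5 0 0 0 1;0 0 1 0 0 0 1;0 0 0 0 0 0 1"

```text
t: 11.6
eef_pos: [0.4467, 0.106, 0.1038]
tool_rot: [-0.001, 0.753, 0.657, -0.001]
contact_force: [0.0, 1.4, -1.8]
gripper_width: 0.102
```

```bash
python3 - <<'E'
from st import *
o=st();sh("wrist","w12");
E
```

```text
t 11.6 p [0.4467 0.106  0.1038] tilt fix rx ry deg [-0.   -0.21] xyaw 82.21 F [ 0.   1.4 -1.8] g 0.102
```

View pics/w12.png

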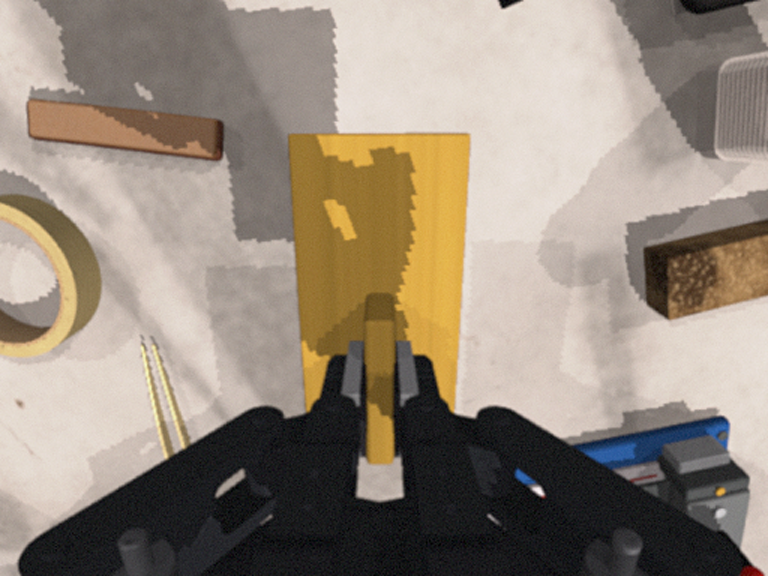

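>>> send_rows:
  motion: "0.2 -0.8 0.3 0 0 -4 1;0.35 -1.6 0 0 0 -6.5 1;0.35 -1.6 0 0 0 -6.5 1;0.35 -1.6 0 0 0 -6.5 1;0.35 -1.6 0 0 0 -6.5 1;0.35 -1.6 0 0 0 -6.5 1;0.35 -1.6 0 0 0 -6.5 1;0.35 -1.6 0 0 0 -6.5 1;0.35 -1.6 0 0 0 -6.5 1;0.35 -1.6 0 0 0 -6.5 1;0.35 -1.6 0 0 0 -6.5 1;0.2 -0.8 0 0 0 -4 1;0 0 0 0 0 0 1"

```text
t: 12.73
eef_pos: [0.4777, -0.0774, 0.0971]
tool_rot: [-0.003, 0.999, 0.051, -0.007]
contact_force: [-0.6, -0.5, -1.6]
gripper_width: 0.101
```

```bash
python3 st.py
```

```text
t 12.73 p [ 0.4777 -0.0774  0.0971] tilt fix rx ry deg [-0.29 -0.8 ] xyaw 5.86 F [-0.6 -0.5 -1.6] g 0.101
```

>>> send_rows:
  motion: "0.4 -0.7 -1 -0.3 -0.8 -1 1;0.4 -0.7 -1 0 0 -1 1;0.2 -0.4 -1 0 0 0 1;0 0 0 0 0 0 1;0 0 0 0 0 0 1"

```text
t: 13.15
eef_pos: [0.485, -0.0938, 0.0628]
tool_rot: [-0.0, 0.999, 0.039, -0.003]
contact_force: [-0.2, 0.2, -2.1]
gripper_width: 0.098
```

```bash
python3 - <<'E'
from st import *
o=st();np.save("o13.npy",o,allow_pickle=True);sh("wrist","w13");sh("side","s13",(200,140,350,270),5)
E
```

```text
t 13.15 p [ 0.485  -0.0938  0.0628] tilt fix rx ry deg [ 0.01 -0.38] xyaw 4.42 F [-0.2  0.2 -2.1] g 0.098
```

View pics/w13.png

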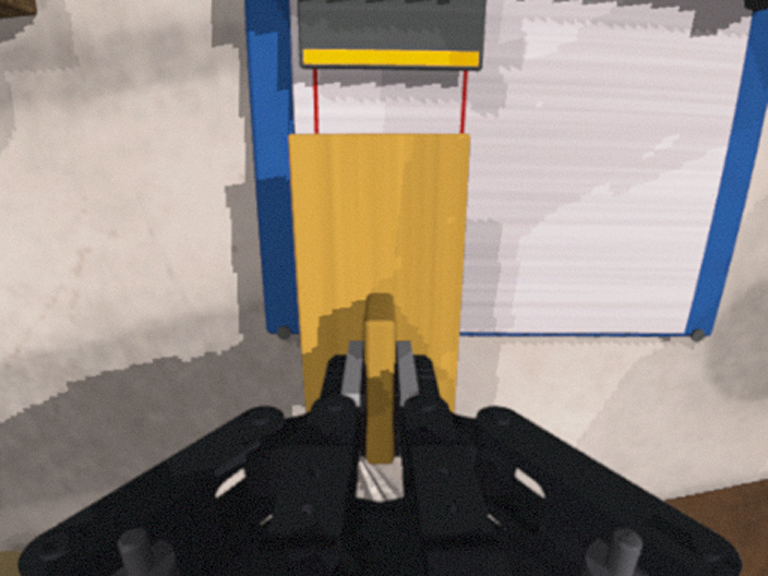

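View pics/s13.png

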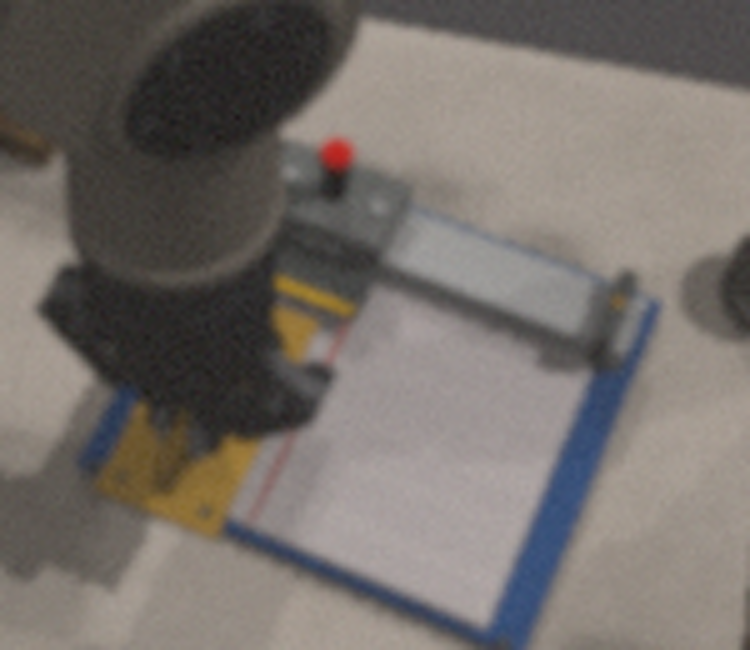

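```bash
python3 - <<'E'
from st import *
k=calibration("wrist");print(k["hand_eye"].round(4),k["mtx"])
C0=(k["mtx"],k["k1"])
H=np.array(k["hand_eye"]);M=np.linalg.inv(H);C=(k["mtx"],k["k1"],M[:3,:3],M[:3,3])
# in tool frame: strip top z = tcp +5mm
print("nose in tool",back(C,np.array([[289,135],[469,135],[303,370],[459,370]])/1.5,.005).round(4))
# jig in tool frame pic 13 : red lines: bed top is at jig .014; tcp z .0628 -> depth .0488
o=np.load("o13.npy",allow_pickle=True).item();zb=o["eef_pos"][2]-.014
r=back(C,np.array([[315,70],[316,132],[466,70],[463,132]])/1.5,zb);print(r.round(4),"mid",(r[0]+r[2])/2,(r[1]+r[3])/2)
l=back(C,np.array([[303,67],[480,67]])/1.5,o["eef_pos"][2]-.026);print("lip",l.round(4))
n=back(C,np.array([[289,134],[469,134]])/1.5,.005);print(n.round(4))
E
```

```text
[[-1.000e-04 -9.514e-01 -3.080e-01  8.050e-02]
 [ 1.000e+00 -3.000e-04  5.000e-04  7.000e-04]
 [-5.000e-04 -3.080e-01  9.514e-01 -1.420e-01]
 [ 0.000e+00  0.000e+00  0.000e+00  1.000e+00]] [[289.5843053    0.         252.92220133]
 [  0.         289.5843053  185.51908761]
 [  0.           0.           1.        ]]
nose in tool [[ 0.0817 -0.0285  0.005 ]
 [ 0.0817  0.0299  0.005 ]
 [-0.0041 -0.0285  0.005 ]
 [-0.0042  0.0314  0.005 ]]
[[ 0.1075 -0.0253  0.0488]
 [ 0.0832 -0.0258  0.0488]
 [ 0.1076  0.036   0.0488]
 [ 0.0833  0.0359  0.0488]] mid [0.10752981 0.00535159 0.0487601 ] [0.08325239 0.00508398 0.0487601 ]
lip [[ 0.1069 -0.0282  0.0368]
 [ 0.107   0.0391  0.0368]]
[[ 0.082  -0.0285  0.005 ]
 [ 0.082   0.0299  0.005 ]]
```

>>> send_rows:
  motion: "0.1 -0.3 -1 0 -0.4 -0.6 1;0 -0.1 -1 0 0 0 1;0 0 -0.6 0 0 0 1;0 0 0 0 0 0 1;0 0 0 0 0 0 1"

```text
t: 13.67
eef_pos: [0.4871, -0.0951, 0.0373]
tool_rot: [-0.001, 0.999, 0.036, 0.002]
contact_force: [-0.3, 0.1, -1.8]
gripper_width: 0.105
```

```bash
cat > rel.py <<'E'
from st import *
def relcam():
    k=calibration("wrist");M=np.linalg.inv(np.array(k["hand_eye"]));return (k["mtx"],k["k1"],M[:3,:3],M[:3,3])
E
python3 - <<'E'
from st import *
o=st();np.save("o14.npy",o,allow_pickle=True);sh("wrist","w14")
E
```

```text
t 13.67 p [ 0.4871 -0.0951  0.0373] tilt fix rx ry deg [-0.1   0.19] xyaw 4.14 F [-0.3  0.1 -1.8] g 0.105
```

View pics/w14.png

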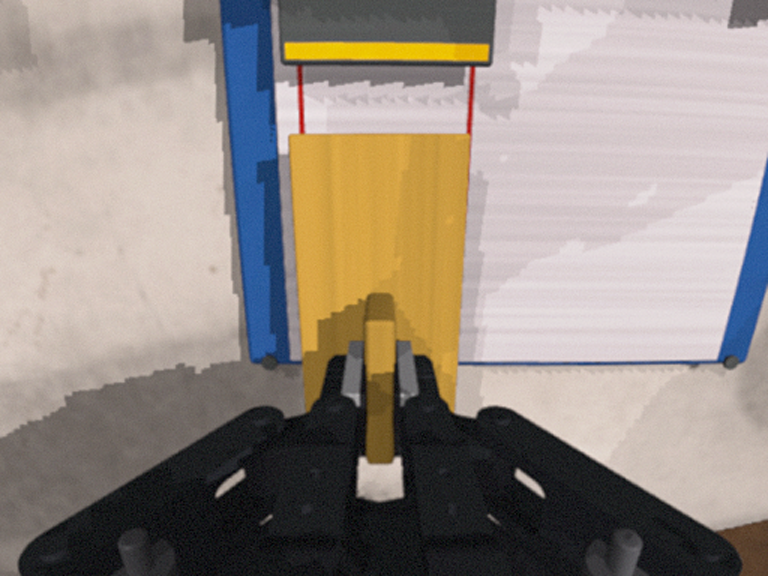

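```bash
python3 - <<'E'
from rel import *
C=relcam();o=np.load("o14.npy",allow_pickle=True).item();z=o["eef_pos"][2]
r=back(C,np.array([[299,70],[301.5,132],[473,70],[471,132]])/1.5,z-.014);print(r.round(4),(r[0]+r[2])/2,(r[1]+r[3])/2)
l=back(C,np.array([[282,64],[494,64]])/1.5,z-.026);print("lip",l.round(4),l.mean(0))
n=back(C,np.array([[289,134],[469,134]])/1.5,.005);print(n.round(4),n.mean(0))
E
python3 st.py
```

```text
[[ 0.1039 -0.0275  0.0233]
 [ 0.0829 -0.0275  0.0233]
 [ 0.104   0.0338  0.0233]
 [ 0.0829  0.0342  0.0233]] [0.10396012 0.00314322 0.02330237] [0.08291028 0.00331311 0.02330237]
lip [[ 0.1041 -0.0309  0.0113]
 [ 0.1042  0.0381  0.0113]] [0.10417236 0.00362526 0.01130237]
[[ 0.082  -0.0285  0.005 ]
 [ 0.082   0.0298  0.005 ]] [0.08203039 0.00066708 0.005     ]
t 13.72 p [ 0.487  -0.0951  0.0374] tilt fix rx ry deg [-0.1   0.19] xyaw 4.14 F [ 0.8 -0.3 -2.3] g 0.102
```

>>> send_rows:
  motion: "0 -0.25 -0.5 -0.1 0.2 -0.3 1;0 0 -0.4 0 0 0 1;0 0 -0.2 0 0 0 1;0 0 0 0 0 0 1;0 0 0 0 0 0 1"

```text
t: 14.13
eef_pos: [0.4878, -0.0977, 0.026]
tool_rot: [0.0, 0.999, 0.034, 0.0]
contact_force: [0.4, -0.7, -1.4]
gripper_width: 0.1
```

```bash
python3 - <<'E'
from st import *
o=st();np.save("o15.npy",o,allow_pickle=True);sh("wrist","w15")
E
```

```text
t 14.13 p [ 0.4878 -0.0977  0.026 ] tilt fix rx ry deg [0.01 0.04] xyaw 3.85 F [ 0.4 -0.7 -1.4] g 0.1
```

View pics/w15.png

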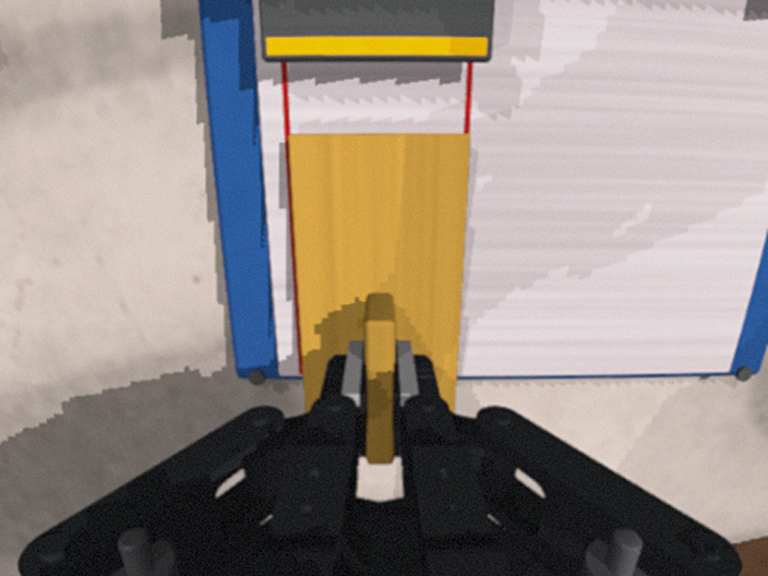

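>>> send_rows:
  motion: "0 0.05 -0.2 0 0 -0.1 1;0 0 -0.15 0 0 0 1;0 0 -0.1 0 0 0 1;0 0 -0.1 0 0 0 1"

```text
t: 14.52
eef_pos: [0.4881, -0.0971, 0.0229]
tool_rot: [-0.002, 0.999, 0.032, 0.001]
contact_force: [-5.5, 3.1, 17.8]
gripper_width: 0.104
```

```bash
python3 st.py
```

```text
t 14.52 p [ 0.4881 -0.0971  0.0229] tilt fix rx ry deg [-0.19  0.09] xyaw 3.69 F [-5.5  3.1 17.8] g 0.104
```

>>> send_rows:
  motion: "0 0 0.05 0 0 0 1;0 0 0 0 0 0 1"

```text
t: 14.68
eef_pos: [0.4884, -0.0972, 0.024]
tool_rot: [-0.002, 0.999, 0.032, 0.001]
contact_force: [0.3, -0.6, -2.1]
gripper_width: 0.098
```

```bash
python3 - <<'E'
from st import *
o=st();np.save("o16.npy",o,allow_pickle=True);sh("wrist","w16")
sh("side","s16",(200,140,350,270),5)
E
```

```text
t 14.68 p [ 0.4884 -0.0972  0.024 ] tilt fix rx ry deg [-0.22  0.16] xyaw 3.67 F [ 0.3 -0.6 -2.1] g 0.098
```

View pics/w16.png

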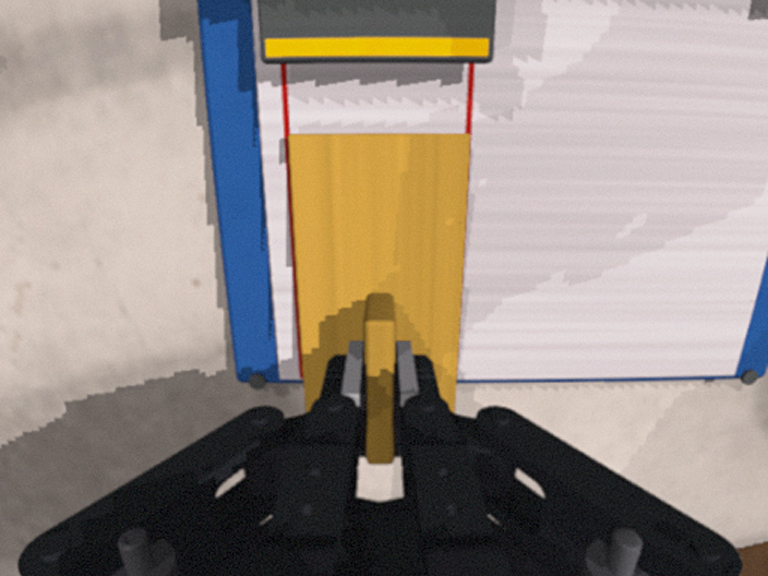

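View pics/s16.png

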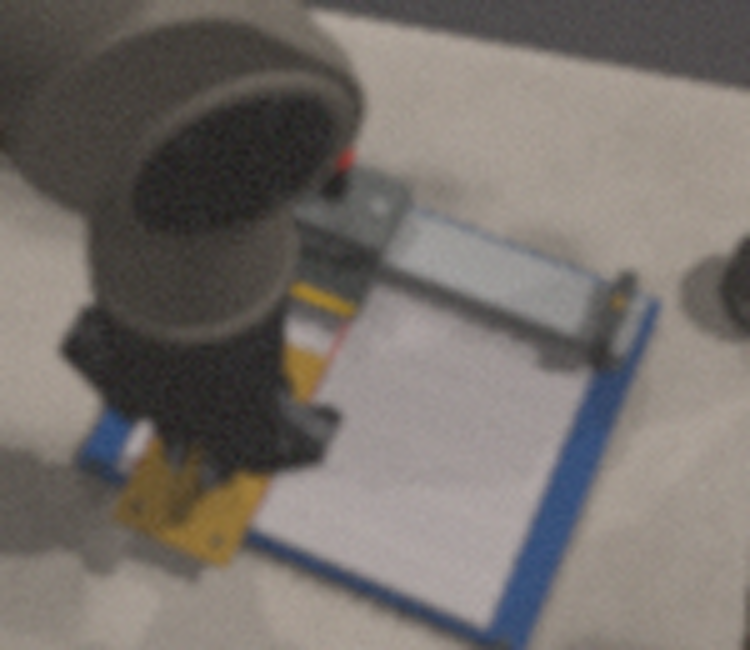

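>>> send_rows:
  motion: "0.3 0.02 -0.07 -0.2 0.1 0 1;0.5 0.03 -0.03 0 0 0 1;0.5 0.03 -0.03 0 0 0 1;0 0 -0.03 0 0 0 1"

```text
t: 15.12
eef_pos: [0.4909, -0.0971, 0.0231]
tool_rot: [-0.004, 0.999, 0.03, -0.009]
contact_force: [4.5, 1.7, 4.9]
gripper_width: 0.1
```

```bash
python3 - <<'E'
from st import *
o=st();np.save("o17.npy",o,allow_pickle=True);sh("wrist","w17")
E
```

```text
t 15.12 p [ 0.4909 -0.0971  0.0231] tilt fix rx ry deg [-0.39 -1.05] xyaw 3.46 F [4.5 1.7 4.9] g 0.1
```

View pics/w17.png

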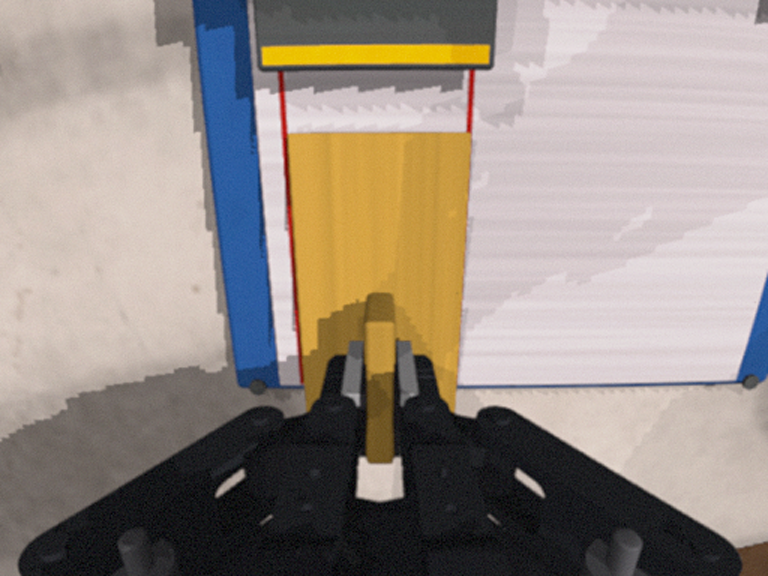

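>>> send_rows:
  motion: "0 -0.05 0.15 -0.4 -1 0.2 1;0 0 0 0 0 0 1"

```text
t: 15.33
eef_pos: [0.4916, -0.0975, 0.0246]
tool_rot: [0.001, 0.999, 0.032, 0.0]
contact_force: [-0.2, -0.9, -2.3]
gripper_width: 0.099
```

```bash
python3 st.py
```

```text
t 15.33 p [ 0.4916 -0.0975  0.0246] tilt fix rx ry deg [0.06 0.03] xyaw 3.69 F [-0.2 -0.9 -2.3] g 0.099
```

>>> send_rows:
  motion: "0.4 0.07 0 0 0 0 1;0.4 0.03 0 0 0 0 1;0.4 0.03 0 0 0 0 1;0 0 0 0 0 0 1"

```text
t: 15.67
eef_pos: [0.5054, -0.0954, 0.0239]
tool_rot: [0.001, 0.999, 0.033, 0.0]
contact_force: [0.5, -0.2, -1.8]
gripper_width: 0.1
```

```bash
python3 - <<'E'
from st import *
o=st();np.save("o18.npy",o,allow_pickle=True);sh("wrist","w18")
E
```

```text
t 15.67 p [ 0.5054 -0.0954  0.0239] tilt fix rx ry deg [0.08 0.01] xyaw 3.76 F [ 0.5 -0.2 -1.8] g 0.1
```

View pics/w18.png

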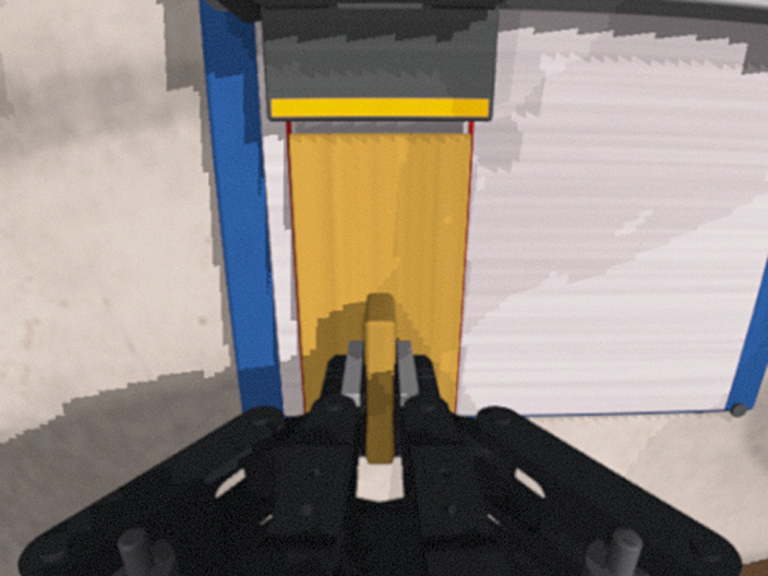

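>>> send_rows:
  motion: "0.5 0.03 0 0 0 0 1;0.5 0.03 0 0 0 0 1;0.5 0.03 0 0 0 0 1;0 0 0 0 0 0 1"

```text
t: 16.05
eef_pos: [0.5214, -0.0945, 0.0235]
tool_rot: [0.001, 0.999, 0.033, -0.0]
contact_force: [0.4, -0.2, -2.5]
gripper_width: 0.103
```

```bash
python3 - <<'E'
from st import *
o=st();np.save("o19.npy",o,allow_pickle=True);sh("wrist","w19")
sh("side","s19",(200,140,350,270),5)
E
```

```text
t 16.05 p [ 0.5214 -0.0945  0.0235] tilt fix rx ry deg [ 0.09 -0.05] xyaw 3.76 F [ 0.4 -0.2 -2.5] g 0.103
```

View pics/w19.png

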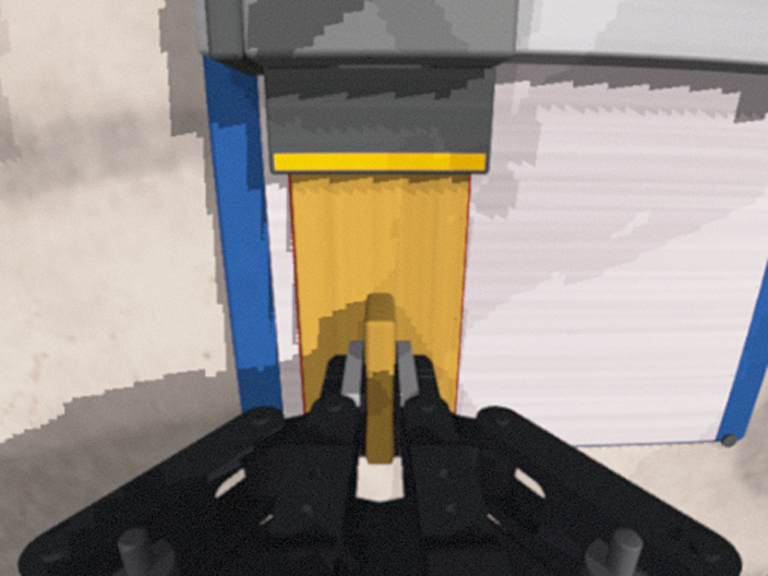

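Nose is under the leaf (lip at row ~172), leaf level, red lines visible equally on both sides. Continue.

>>> send_rows:
  motion: "0.5 0.04 0.02 0 0 0 1;0.5 0.03 0 0 0 0 1;0.4 0.03 0 0 0 0 1;0 0 0 0 0 0 1"

```text
t: 16.48
eef_pos: [0.5349, -0.0936, 0.0236]
tool_rot: [0.001, 0.999, 0.032, -0.001]
contact_force: [-0.7, 0.2, -1.6]
gripper_width: 0.1
```

```bash
python3 st.py
```

```text
t 16.48 p [ 0.5349 -0.0936  0.0236] tilt fix rx ry deg [ 0.07 -0.16] xyaw 3.7 F [-0.7  0.2 -1.6] g 0.1
```

>>> send_rows:
  motion: "0.3 0.03 0.02 0 -0.1 0 1;0.3 0.02 0 0 0 0 1;0.2 0.02 0 0 0 0 1"

```text
t: 16.73
eef_pos: [0.5433, -0.0928, 0.0237]
tool_rot: [0.001, 0.999, 0.032, -0.001]
contact_force: [0.7, -0.5, -2.2]
gripper_width: 0.101
```

```bash
python3 st.py
```

```text
t 16.73 p [ 0.5433 -0.0928  0.0237] tilt fix rx ry deg [ 0.07 -0.08] xyaw 3.69 F [ 0.7 -0.5 -2.2] g 0.101
```

>>> send_rows:
  motion: "0.2 0.01 0 0 0 0 1;0.2 0.01 0 0 0 0 1"

```text
t: 16.9
eef_pos: [0.5438, -0.0929, 0.023]
tool_rot: [-0.0, 0.999, 0.032, -0.004]
contact_force: [-7.2, -0.9, 4.4]
gripper_width: 0.102
```

```bash
python3 st.py
```

```text
t 16.9 p [ 0.5438 -0.0929  0.023 ] tilt fix rx ry deg [-0.   -0.48] xyaw 3.66 F [-7.2 -0.9  4.4] g 0.102
```

>>> send_rows:
  motion: "0 0 0.03 0 -0.5 0 1;0.15 0.01 0 0 0 0 1;0.15 0.01 0 0 0 0 1"

```text
t: 17.15
eef_pos: [0.5438, -0.0932, 0.0229]
tool_rot: [-0.0, 1.0, 0.031, -0.002]
contact_force: [-7.2, 0.4, 6.4]
gripper_width: 0.098
```

```bash
python3 - <<'E'
from st import *
o=st();np.save("o20.npy",o,allow_pickle=True);sh("wrist","w20");sh("side","s20",(200,140,350,270),5)
E
```

```text
t 17.15 p [ 0.5438 -0.0932  0.0229] tilt fix rx ry deg [-0.05 -0.27] xyaw 3.59 F [-7.2  0.4  6.4] g 0.098
```

View pics/w20.png

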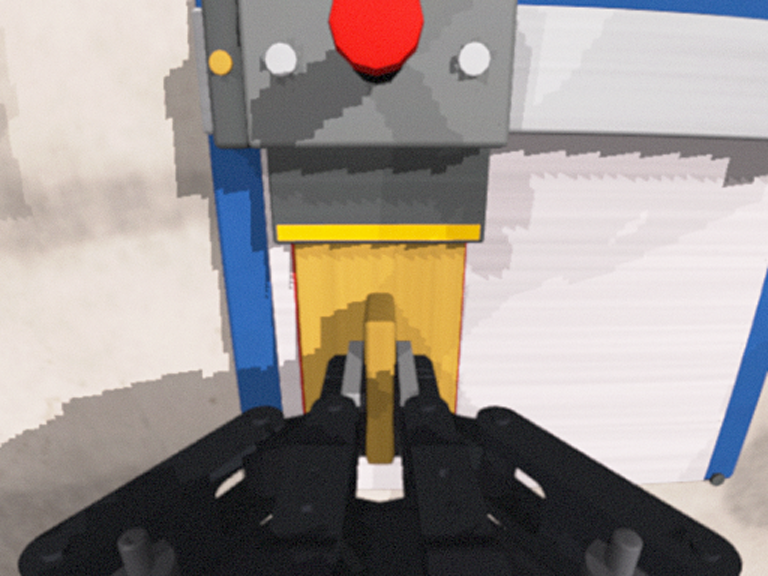

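View pics/s20.png

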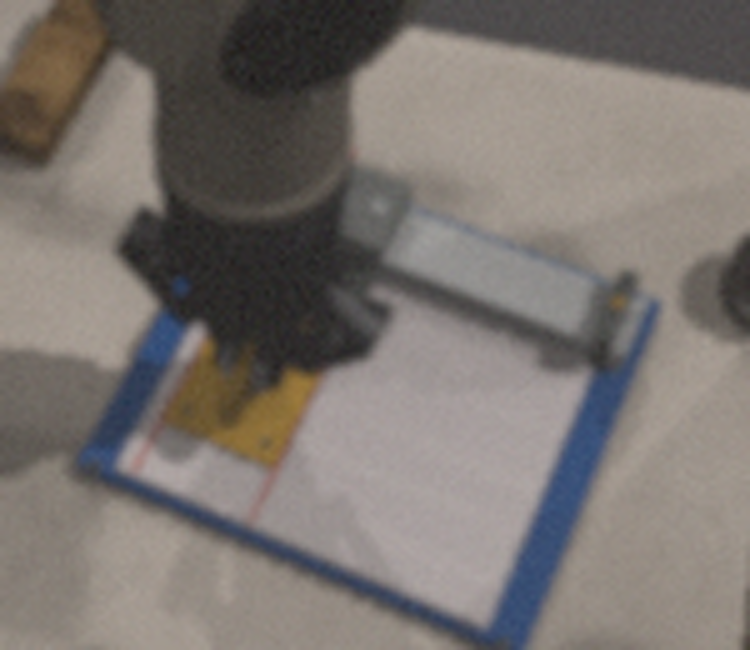

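```bash
python3 - <<'E'
from rel import *
for _ in range(3):
    C=relcam();l=back(C,np.array([[276,242],[483,242]])/1.5,-.003).mean(0)
    n=back(C,np.array([[289,134],[469,134]])/1.5,.005).mean(0);print(l.round(4),n.round(4),"under leaf",(n-l)[0])
C=relcam();r=back(C,np.array([[295,262],[465,262]])/1.5,.009);print(r)
st()
E
```

```text
[ 0.048   0.0008 -0.003 ] [0.082  0.0007 0.005 ] under leaf 0.03403341723317262
[ 0.048   0.0008 -0.003 ] [0.082  0.0007 0.005 ] under leaf 0.03403341723317262
[ 0.048   0.0008 -0.003 ] [0.082  0.0007 0.005 ] under leaf 0.03403341723317262
[[ 0.03778456 -0.02977118  0.009     ]
 [ 0.03776916  0.0317709   0.009     ]]
t 17.25 p [ 0.5438 -0.0932  0.0229] tilt fix rx ry deg [-0.05 -0.27] xyaw 3.59 F [-6.2  0.7  4. ] g 0.1
```

>>> send_rows:
  motion: "-0.02 0 0.08 0 -0.3 0 1;0 0 0 0 0 0 1"

```text
t: 17.42
eef_pos: [0.5438, -0.0933, 0.0238]
tool_rot: [-0.0, 1.0, 0.031, 0.001]
contact_force: [-2.7, -0.5, -0.6]
gripper_width: 0.099
```

```bash
python3 st.py
```

```text
t 17.42 p [ 0.5438 -0.0933  0.0238] tilt fix rx ry deg [-0.05  0.07] xyaw 3.57 F [-2.7 -0.5 -0.6] g 0.099
```

>>> send_rows:
  motion: "0.2 0.01 0 0 0 0 1;0.2 0.01 0.02 0 0 0 1"

```text
t: 17.58
eef_pos: [0.5439, -0.0934, 0.0233]
tool_rot: [-0.001, 1.0, 0.031, -0.003]
contact_force: [-5.7, 0.3, -0.2]
gripper_width: 0.094
```

```bash
python3 st.py
```

```text
t 17.58 p [ 0.5439 -0.0934  0.0233] tilt fix rx ry deg [-0.11 -0.34] xyaw 3.54 F [-5.7  0.3 -0.2] g 0.094
```

>>> send_rows:
  motion: "0.03 0.02 -0.05 -0.1 -0.3 0.15 1;0.03 0 -0.06 0 0 0 1"

```text
t: 17.75
eef_pos: [0.5438, -0.0934, 0.0228]
tool_rot: [-0.001, 0.999, 0.032, -0.001]
contact_force: [-8.1, 1.7, 17.1]
gripper_width: 0.099
```

```bash
python3 st.py
```

```text
t 17.75 p [ 0.5438 -0.0934  0.0228] tilt fix rx ry deg [-0.06 -0.1 ] xyaw 3.66 F [-8.1  1.7 17.1] g 0.099
```

>>> send_rows:
  motion: "0.02 0.02 -0.03 0 -0.1 0 1;0.02 0 -0.03 0 0 0 1;0.02 0 -0.03 0 0 0 1"

```text
t: 18.0
eef_pos: [0.5438, -0.0934, 0.0229]
tool_rot: [-0.001, 0.999, 0.032, -0.0]
contact_force: [-5.7, 0.6, 7.1]
gripper_width: 0.102
```

```bash
python3 st.py
```

```text
t 18.0 p [ 0.5438 -0.0934  0.0229] tilt fix rx ry deg [-0.13 -0.03] xyaw 3.62 F [-5.7  0.6  7.1] g 0.102
```

>>> send_rows:
  motion: "0.02 0 -0.04 0 0 0 1;0.02 0 -0.04 0 0 0 1;0.02 0 -0.04 0 0 0 1"

```text
t: 18.25
eef_pos: [0.5439, -0.0934, 0.0229]
tool_rot: [-0.002, 0.999, 0.032, -0.001]
contact_force: [-5.8, 0.4, 7.4]
gripper_width: 0.1
```

```bash
python3 - <<'E'
from st import *
st();sh("wrist","w21");sh("side","s21",(200,140,350,270),5);st();sh("top","t21",(200,110,345,240),5);st()
E
```

```text
t 18.25 p [ 0.5439 -0.0934  0.0229] tilt fix rx ry deg [-0.23 -0.09] xyaw 3.62 F [-5.8  0.4  7.4] g 0.1
t 18.35 p [ 0.5438 -0.0934  0.0229] tilt fix rx ry deg [-0.23 -0.09] xyaw 3.62 F [-5.8 -0.2  8.3] g 0.095
t 18.4 p [ 0.5439 -0.0934  0.0229] tilt fix rx ry deg [-0.23 -0.08] xyaw 3.62 F [-5.1  0.4  8.1] g 0.103
```

View pics/w21.png

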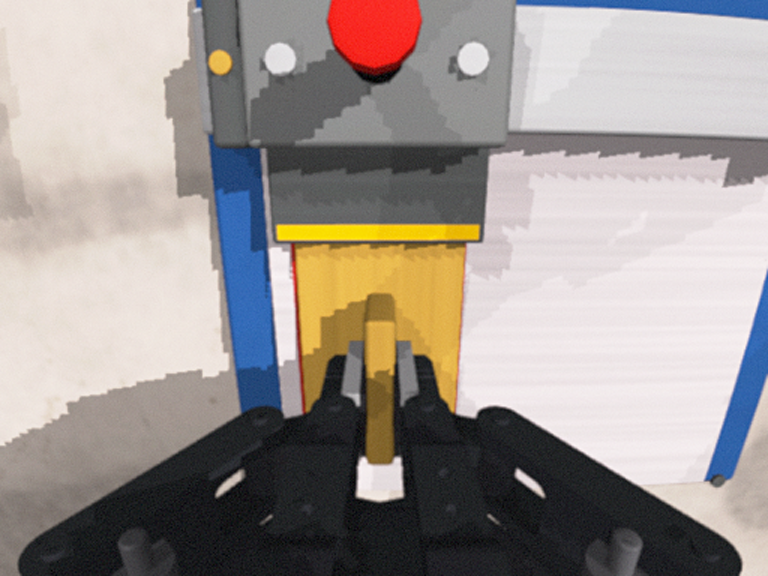

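View pics/s21.png

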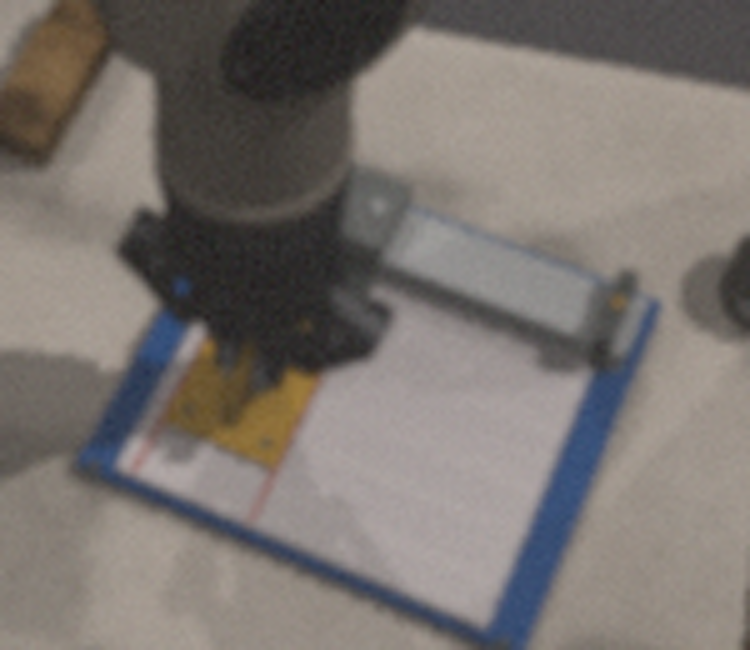

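>>> send_rows:
  motion: "0.02 0 -0.05 -0.1 0 0 1;0.02 0 -0.05 0 0 0 1"

```text
t: 18.57
eef_pos: [0.5438, -0.0934, 0.0228]
tool_rot: [-0.002, 1.0, 0.032, -0.001]
contact_force: [-6.0, 0.9, 9.8]
gripper_width: 0.093
```

```bash
python3 - <<'E'
from st import *
for i in range(3):
    st();read_camera("top")
st()
E
```

```text
t 18.57 p [ 0.5438 -0.0934  0.0228] tilt fix rx ry deg [-0.2  -0.12] xyaw 3.61 F [-6.   0.9  9.8] g 0.093
t 18.62 p [ 0.5438 -0.0934  0.0228] tilt fix rx ry deg [-0.21 -0.12] xyaw 3.61 F [-6.5  0.7  9.3] g 0.098
t 18.67 p [ 0.5438 -0.0934  0.0229] tilt fix rx ry deg [-0.21 -0.12] xyaw 3.61 F [-6.9  0.7  8.4] g 0.098
t 18.72 p [ 0.5438 -0.0934  0.0229] tilt fix rx ry deg [-0.21 -0.12] xyaw 3.61 F [-6.5 -0.4 10.3] g 0.101
```

Steady press of about 10 N, strip held against the rail. Handing in.

```bash
python3 -c "
from station import *
print(hand_in())"
```

```text
the job is handed in; nothing more can be done
None
```

I did the job in the order asked and handed it in at about 18.7 s, with the strip still gripped and pressed on the bed.

- **Carriage:** I gripped the post and slid the carriage about 98 mm to the left-hand stop. A further push did not move it. The pictures showed it against the stop, with the leaf centred over the lane.
- **Strip:** I picked it up by the seam at about 70 N grip and laid it on the bed. The first slide stuck after about 2.5 mm, because the press tipped the nose down into the bed. I raised the strip slightly and straightened it. From there it went in a fraction of a millimetre above the bed rather than in full contact, and I pressed it flat once home.
- **Fit at the rail:** The strip stopped at TCP x = 0.5438 m. It did not advance under a push of about 6 N, even with no press on the bed. The wrist camera measured 34 mm under the leaf against the nominal 35 mm. The hand-eye calibration varied by 1–3 mm between calls, so I relied on the contact.
- **Centring:** The last picture showed both red lines equally close to the strip's edges, and the leaf still lying level.
- **Press:** The last readings were 8.4–10.3 N upward on the tool and about 6.5 N against the rail, both steady. With the strip's weight of about 2 N added, the bed carries roughly 11–12 N.

I did not go near the bottle, spool or brick. The largest wrist force I saw was about 19 N.

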